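# Set the click stop of a bench drill and feed a copper bowl in under it

## Task

Get the smaller of the two domed copper bowls ready for drilling: the stop dial of the bench drill has no figures, so wind it anticlockwise right back to its end stop and then count five clicks clockwise, and lay the bowl, mouth down as it is, flat between the four pins on the carriage while the carriage is still at its loading end. Then feed the carriage in under the drill by turning the spoked capstan anticlockwise, spoke after spoke, until it comes up firmly against the stop (turn the capstan, do not push the carriage or the bowl along). Leave the other things on the bench where they are.

Things in the scene. Friction and masses are not known exactly. Their poses are not given: they have to be found in the camera images.
- drill_stand: bench drill with a feed slide, fixed: grey bed (top 30 mm up), column and head at the back. Origin on the bench; machine axes x to the back, y left, z up. In its frame (mm): carriage centre x = 60, y = -95 at the loading end, y = 45 when its brass button meets the cam of the dial set to five clicks (4 mm less for each click more); bed from y -165 to 260, x from -105 (-73 by the dial).
- carriage: steel carriage 90 x 90 mm, slides along machine y; origin in the middle of its flat top, 56 mm above the bench, machine axes. Four pins 7 mm thick, 13 mm high at x, y = +-24.8 mm: the small bowl, mouth down, lies between them with 2.5 mm to spare. Spokes come within 40 mm of this centre on the -x side, so put the fingers on the -y and +y sides.
- capstan (a joint): angle of the capstan in rad, growing anticlockwise seen from above, 0 at the start; geared to the carriage, 0.045 m of travel a radian. Takes about 7 N at a spoke's ball; when the carriage meets the stop the spoke goes hard.
- capstan_hub (a point): on the capstan's upright axis at the height of its spokes, 91 mm above the bench; fixed, machine axes. Four level spokes, rods 10 mm thick with a black ball 20 mm thick centred 70 mm from the axis, at 45, 135, 225, 315 degrees (from x, anticlockwise) plus the capstan angle. Hub 38 mm thick, top 114 mm up. Under the spokes 28 mm are free over the gear (radius 48 mm), 55 mm farther out.
- stop_dial (a joint): angle of the stop dial in rad, growing clockwise seen from above: 0 at the end stop, a click each 0.314 rad (18 degrees), eight in all; springs into each click (about 0.1 N m to turn on). Five clicks = 1.571. Starts at two to eight clicks.
- dial_grip (a point): on the dial's upright axis, 87 mm above the bench, where to grip: black fluted round knob 48 mm thick, from 70 to 104 mm above the bench, over a skirt 60 mm wide (top 68 mm) and a brass stepped cam. Turns with the dial. Planks 85 mm high lie behind: keep within 70 mm of the axis.
- small_bowl: the bowl to be drilled: copper half shell 58 mm wide and 26 mm high, mouth down (dome up); origin in the middle of its rim plane, z up. Walls nearly upright near the rim: grip across the rim, fingertips close to the bench. About 45 g.
- large_bowl: the other copper half shell, 70 mm wide and 31 mm high, mouth down; too large for the pins. Leave it alone. Origin in the middle of its rim plane.
- hammer: hammer lying on the bench, 229 mm long along its y, 60 mm across the head along x, 38 mm high; origin under its middle. Leave it alone.
- oil_stone: dark stone 40 x 90 x 25 mm (x, y, z), origin under its middle. Leave it alone.
- pliers: red-handled pliers, 47 mm (x) by 165 mm (y), 12 mm high, origin under the middle. Leave them alone.
- scraper: wooden-handled scraper, 151 mm long along its y, 20 mm thick, origin under the middle. Leave it alone.
- drill_point (a point): tip of the drill bit, 98 mm above the bench, with the machine's axes. The drill head hangs over it: from 40 mm in front (-x) of it to 180 mm behind, 38 mm to either side, its lower face 50 mm above this point, its top 186 mm above. Keep the gripper clear of it.
- rubbing_stone: small dark stone 32 x 75 x 22 mm (x, y, z), origin under its middle. Leave it alone.
Mind the look-alikes: they are no part of the job. What is shaped like the small_bowl but red is not meant.

How it is judged:
By the outcome, as a careful person would: the job done as asked, in the order asked, and still so for the second after the job is handed in, with the robot touching nothing.
It also fails if it takes over 72 s, if anything falls off the work surface, if the arm or the gripper's body presses on something with over 40 N, if the wrist force passes 120 N, or if a joint passes its speed limit or range.

## Robot

A 6-joint arm with a two-finger parallel gripper is mounted at the origin on a cart in front of the work surface, level with it; the furniture and walls round the work are solid. World frame = base frame: x ahead of the robot, y to its left, z up, the work surface at z = 0. Lengths are in m, angles in rad, forces in N, time in s.
With the tool pointing down it reaches from about 0.375 to 0.975 m from the base axis. Payload 3.8 kg.
Tool frame: the origin (TCP) lies midway between the tips of the shut fingers; the grasp point (between the pads) lies 19 mm behind it; z points along the fingers, y is the line along which they close (so a half turn about z gives the same grasp; the last joint's range is limited). The gripper opens to 85 mm and grips with 20 to 120 N. Pads are 22 mm wide; open, the fingers measure 114 mm over their backs; the gripper's body (76 mm by 85 mm) begins 54 mm behind the grasp point. The pads swing forward as they close: fully open they stand 13 mm farther back than shut.
Start: joints at [-1.177, 0.264, 1.604, -0, 1.274, -0.037], TCP at [0.282, -0.613, 0.231] pointing down, gripper open.
Joint ranges: [-2.63, 2.63], [-0.94, 2.18], [0.31, 2.57], [-1.31, 4.45], [0, 2.66], [-2.55, 2.55]. Speed limits (rad/s): [2.57, 2.57, 3.14, 3.14, 3.14, 3.14].

## Interface

Orientations are given as a rotation vector (axis times angle).
In Python, from workcell import bot, cams gives the robot as it stands.
- The arm moves only by the tool play_rows, never from a script. Its argument "rows" is a list of rows, each a list of 2 entries, a list of its own where there are three numbers: the shift along the tool's x, y, z scaled (see below), then the turn, a rotation vector about the tool's x, y, z scaled (see below). A call has 1 to 20 rows; each row is the pose to reach, as a shift and turn from the pose commanded when the call began, along the tool's axes at that moment; what a row does not reach only later rows make up. The controller multiplies each number of a shift by 250 mm and each number of a turn by 45 degrees. A row lasts 1/12 s, in which the tool goes at most 41.7 mm and 7.16 degrees, less where a joint would pass 70% of its speed; a pose out of reach is approached as far as the arm can. A call with a number of a shift or a turn outside -1 to 1 is refused whole. A call with a gripper value outside its range is refused whole. "claw" is the opening, from -1 (shut) to 1 (fully open), set as the call begins (left out, the last holds). The fingers move at their own pace and stop on an object; "newtons" is the grip in N (left out, the last holds). Time passes only in rows, so rows that repeat a pose let the fingers close. It gives the time, the measured TCP pose, the force, the opening and the grip force at its end, in the units of the state.
- bot.read_state(): the state, without advancing time (a new reading comes with each control period).
- cams.read_camera(name): name is "side" or "top" or "wrist"; returns a dict with "image" (400x640x3 uint8, red, green, blue), "K" (3x3 intrinsics, pixels), "T" (4x4, takes a point from camera to world coordinates); the wrist camera has in their place "mount" (4x4, takes a point from camera to tool coordinates, whose origin is the TCP and whose axes are the flange's). Camera axes: x right, y down, z forward; pixel columns grow to the right and rows downward; lengths in m; the calibration is good to about 2 mm. A picture is of the moment at which its call begins: read the wrist's pose just before it. There is no depth.
- bot.finish_job(): hands the job in; it is judged then, once.
The state is a dict: "time": time; "q": joint angles; "joint_vel": joint speeds; "joint_torque": joint torques, N m; "tool_pos": TCP position; "tcp_rot": TCP orientation; "wrist_force": force on the tool from outside, world axes, zero at the start; "torque": the same for the moment, N m; "width": opening from 0.0 (shut) to 1.0 (fully open); "grip_force": force on a finger pad.
Only numpy, scipy, OpenCV 4.12 (cv2) and the standard library are available. Lean on these libraries where they do the work, as an engineer would, in place of code of your own. Each camera call takes 0.05 s, during which the arm holds its last target. There are 200 camera calls.

## Working session

There is one attempt and no reset: what is moved stays moved. The work goes in short steps, Python scripts to look and compute and a tool call to move; the robot and the scene stay as the last step left them, time stands still between calls to the robot, and variables do not carry over. Pictures are saved under pics/ and viewed, at most 10 in all, crops included, and the job is handed in when it is done.

Besides the shell and the picture viewer there is one more tool, called after "Call:" by a JSON object that holds its "fn" and its "kwargs". play_rows: Moves the arm, as the interface text tells. Its arguments: {"type":"object","properties":{"rows":{"type":"array","items":{"type":"array"}},"claw":{"type":"number"},"newtons":{"type":"number"}},"required":["rows"]}

```bash
ls; mkdir -p pics
python3 - <<'E'
from workcell import bot, cams
import cv2,numpy as np
np.set_printoptions(precision=4,suppress=True)
s=bot.read_state()
for k,v in s.items(): print(k,np.round(v,4))
for n in ["top","side","wrist"]:
    c=cams.read_camera(n); cv2.imwrite(f"pics/{n}0.png",cv2.cvtColor(c["image"],cv2.COLOR_RGB2BGR))
    print(n,c["K"],c.get("T",c.get("mount")))
E
```

```text
pics
time 0.0
q [-1.1769  0.2648  1.6054  0.      1.2737 -0.0369]
joint_vel [-0.0006  0.0003  0.0011  0.0001  0.0004 -0.0005]
joint_torque [  0.0016 -51.5101 -36.7314   0.0001   0.013   -0.    ]
tool_pos [ 0.2816 -0.6126  0.2299]
tcp_rot [-3.0668 -0.671   0.0006]
wrist_force [ 0.1143  0.2094 -0.3194]
torque [-0.0116  0.0165 -0.02  ]
grip_force 0.0
width 1.0032
top [[389.6011   0.     314.4913]
 [  0.     389.6011 197.1642]
 [  0.       0.       1.    ]] [[ 0.0103 -0.9877  0.1559  0.322 ]
 [-0.9999 -0.0094  0.0066  0.0363]
 [-0.005  -0.156  -0.9877  1.1815]
 [ 0.      0.      0.      1.    ]]
side [[416.7195   0.     321.8973]
 [  0.     416.7195 199.239 ]
 [  0.       0.       1.    ]] [[-0.9668 -0.0908  0.2388  0.2075]
 [-0.2555  0.3587 -0.8978  1.2354]
 [-0.0041 -0.929  -0.37    0.5702]
 [ 0.      0.      0.      1.    ]]
wrist [[328.8768   0.     310.3794]
 [  0.     328.8768 197.4027]
 [  0.       0.       1.    ]] [[-0.0004 -0.9452 -0.3264  0.0835]
 [ 1.     -0.0007  0.0007  0.0006]
 [-0.0009 -0.3264  0.9452 -0.1424]
 [ 0.      0.      0.      1.    ]]
```

View pics/top0.png

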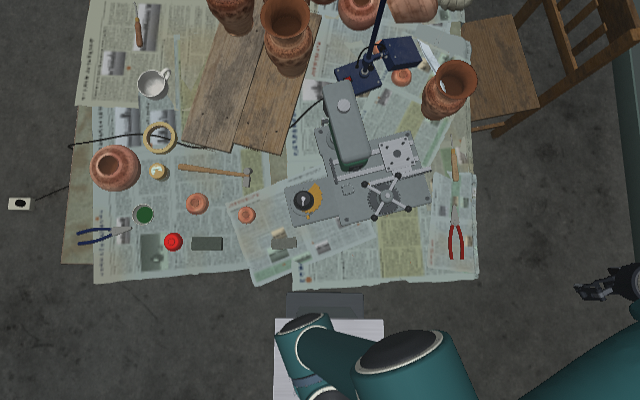

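View pics/side0.png

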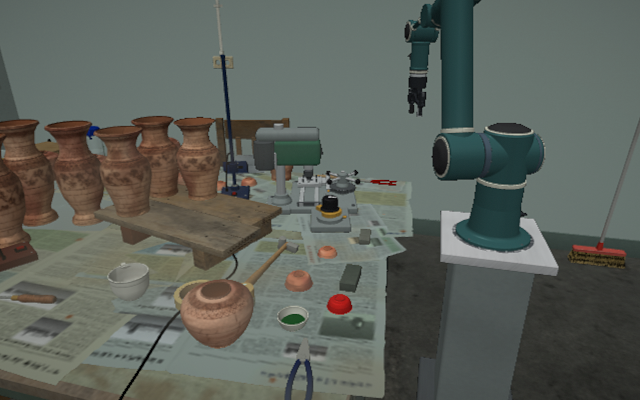

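Top view: candidates for the small bowl are copper domes at (246,214) and (197,203), a red dome at (173,241), and a copper thing behind the drill at (401,76). The dial is at (304,202), the capstan at (387,196) and the carriage at (400,153). I'll check these in an enlarged crop.

```bash
python3 - <<'E'
import cv2
a=cv2.imread("pics/top0.png")[130:260,170:440]
cv2.imwrite("pics/top0c.png",cv2.resize(a,(797,384),interpolation=cv2.INTER_CUBIC))
E
cat > h.py <<'E'
import numpy as np,cv2
from scipy.spatial.transform import Rotation as R
def pose(s):
    T=np.eye(4);T[:3,:3]=R.from_rotvec(s["tcp_rot"]).as_matrix();T[:3,3]=s["tool_pos"];return T
def ray(c,uv,T=None):
    T=c["T"] if T is None else T
    d=T[:3,:3]@np.linalg.inv(c["K"])@[uv[0],uv[1],1.]
    return T[:3,3],d/np.linalg.norm(d)
def at_z(c,uv,z,T=None):
    o,d=ray(c,uv,T); return o+d*(z-o[2])/d[2]
def tri(rs):
    A=np.zeros((3,3));b=np.zeros(3)
    for o,d in rs:
        P=np.eye(3)-np.outer(d,d);A+=P;b+=P@o
    p=np.linalg.solve(A,b)
    return p,[np.linalg.norm((np.eye(3)-np.outer(d,d))@(p-o)) for o,d in rs]
def proj(c,p,T=None):
    T=c["T"] if T is None else T
    q=c["K"]@(T[:3,:3].T@(np.asarray(p)-T[:3,3]));return q[:2]/q[2]
def shot(name,fn):
    from workcell import bot,cams
    s=bot.read_state();c=cams.read_camera(name)
    if name=="wrist": c["T"]=pose(s)@c["mount"]
    cv2.imwrite(fn,cv2.cvtColor(c["image"],cv2.COLOR_RGB2BGR));np.savez(fn+".npz",K=c["K"],T=c["T"]);return c
def load(fn): return dict(np.load(fn+".npz"))
def move(s,pos,Rm):
    "world target -> scaled shift & turn relative to pose s"
    T=pose(s);d=T[:3,:3].T@(np.asarray(pos)-T[:3,3])/.25
    r=R.from_matrix(T[:3,:3].T@Rm).as_rotvec()/np.radians(45)
    return np.round(d,4),np.round(r,4)
def down(yaw):
    "tool z down; tool y (closing line) at angle yaw from world x"
    y=np.array([np.cos(yaw),np.sin(yaw),0]);z=np.array([0,0,-1.]);return np.c_[np.cross(y,z),y,z]
E
python3 - <<'E'
from h import *
import numpy as np
np.set_printoptions(precision=4,suppress=True)
from workcell import cams
for n in ("top","side"): shot(n,f"pics/{n}1.png")
c=load("pics/top1.png")
for n,uv,z in [("small",(246,214),.02),("large",(197,203),.02),("dial",(304,202),.104),("hub",(387,196),.114),("carr",(400,153),.06)]: print(n,at_z(c,uv,z))
print(np.array(pose(__import__("workcell").bot.read_state())))
E
```

```text
small [0.4523 0.249  0.02  ]
large [0.4842 0.3982 0.02  ]
dial [0.4781 0.0726 0.104 ]
hub [ 0.4957 -0.1576  0.114 ]
carr [ 0.634  -0.2083  0.06  ]
[[ 0.9086  0.4176 -0.0005  0.2817]
 [ 0.4176 -0.9086  0.0011 -0.613 ]
 [ 0.     -0.0012 -1.      0.2306]
 [ 0.      0.      0.      1.    ]]
```

View pics/top0c.png

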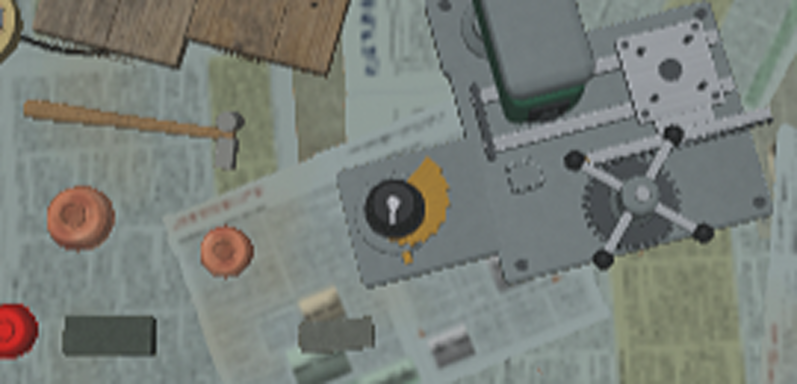

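The crop shows two plain copper domes. The smaller is at crop (226,251), which is px (246.5,215), about 52 px wide. The larger is at crop (80,217), about 65 px wide. The red dome is at crop (10,330). I choose the one at (246.5,215). The machine yaw is about +15°. Next I go to a viewing pose above the machine.

Run:
```python
from h import *
from workcell import bot
s=bot.read_state(); 
print(move(s,[.35,-.38,.30],down(np.radians(-75))))
s2=dict(s,tool_pos=[.35,-.38,.30],tcp_rot=R.from_matrix(down(np.radians(-75))).as_rotvec())
print(move(s2,[.42,-.15,.30],down(np.radians(-75))))
```

```text
(array([ 0.6374, -0.7331, -0.2768]), array([-1.500e-03,  1.000e-04,  2.152e-01]))
(array([ 0.5086, -0.8162, -0.    ]), array([ 0.,  0., -0.]))
```

Call:
{"fn": "play_rows", "kwargs": {"rows": [[[0.637,-0.733,-0.277],[0,0,0.215]],[[0.637,-0.733,-0.277],[0,0,0.215]],[[0.637,-0.733,-0.277],[0,0,0.215]],[[0.637,-0.733,-0.277],[0,0,0.215]],[[0.637,-0.733,-0.277],[0,0,0.215]],[[0.637,-0.733,-0.277],[0,0,0.215]],[[0.637,-0.733,-0.277],[0,0,0.215]],[[0.637,-0.733,-0.277],[0,0,0.215]],[[0.637,-0.733,-0.277],[0,0,0.215]]]}}

```text
time: 1.0
tool_pos: [0.3501, -0.3805, 0.3007]
tcp_rot: [3.113, 0.412, -0.0]
wrist_force: [0.6, 0.2, -0.8]
width: 1.003
grip_force: 0.0
```

Call:
{"fn": "play_rows", "kwargs": {"rows": [[[0.509,-0.816,0],[0,0,0]],[[0.509,-0.816,0],[0,0,0]],[[0.509,-0.816,0],[0,0,0]],[[0.509,-0.816,0],[0,0,0]],[[0.509,-0.816,0],[0,0,0]],[[0.509,-0.816,0],[0,0,0]],[[0.509,-0.816,0],[0,0,0]],[[0.509,-0.816,0],[0,0,0]],[[0.509,-0.816,0],[0,0,0]],[[0.509,-0.816,0],[0,0,0]]]}}

```text
time: 1.83
tool_pos: [0.4199, -0.152, 0.3]
tcp_rot: [3.115, 0.407, -0.002]
wrist_force: [-0.3, -0.7, -0.8]
width: 1.003
grip_force: 0.0
```

Run:
```python
from h import *
from workcell import bot
shot("wrist","pics/w1.png")
s=bot.read_state(); print(s["time"],s["tool_pos"],s["q"])
print(move(s,[.45,.09,.30],down(np.radians(-75))))
```

```text
1.8833 [ 0.41984111 -0.15196293  0.30011702] [-4.02695104e-01 -2.17490249e-01  1.97040185e+00 -5.02045704e-04
  1.38952228e+00  9.08850744e-01]
(array([ 3.648e-01, -9.045e-01,  2.000e-04]), array([-0.0002,  0.0012, -0.0031]))
```

Call:
{"fn": "play_rows", "kwargs": {"rows": [[[0.365,-0.904,0],[0,0,0]],[[0.365,-0.904,0],[0,0,0]],[[0.365,-0.904,0],[0,0,0]],[[0.365,-0.904,0],[0,0,0]],[[0.365,-0.904,0],[0,0,0]],[[0.365,-0.904,0],[0,0,0]],[[0.365,-0.904,0],[0,0,0]],[[0.365,-0.904,0],[0,0,0]],[[0.365,-0.904,0],[0,0,0]]]}}

```text
time: 2.63
tool_pos: [0.4499, 0.0904, 0.3003]
tcp_rot: [3.114, 0.409, -0.001]
wrist_force: [-0.8, -0.2, -0.3]
width: 1.0
grip_force: 0.0
```

Run:
```python
from h import *
shot("wrist","pics/w2.png")
a,b=cv2.imread("pics/w1.png"),cv2.imread("pics/w2.png")
print(a.shape)
# montage full width, stacked, scaled within 800x600
m=np.vstack([a,b]); 
cv2.imwrite("pics/m1.png",cv2.resize(m,(480,600),interpolation=cv2.INTER_AREA))
```

```text
(400, 640, 3)
```

View pics/m1.png

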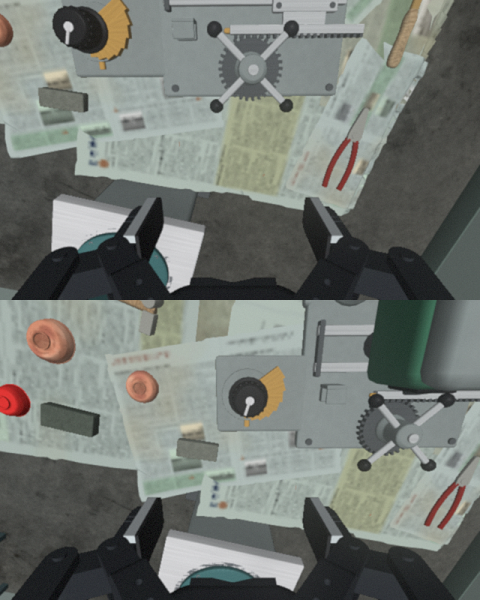

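The montage (scale 0.75, w1 above, w2 below) shows the small bowl at m(142,387), i.e. w2 (189,116). The knob is at w2 (332,125) and the capstan at w2 (545,180). In w1 the capstan is at (338,93), with the knob at (107,35). Next I segment the blobs to get sub-pixel centres.

Run:
```python
from h import *
rois={"w1":[(240,0,450,170),(60,0,150,80)],"w2":[(460,110,639,240),(290,80,360,170)],"top0":[(350,160,430,230),(285,185,320,220)]}
for n,rs in rois.items():
    im=cv2.imread(f"pics/{n}.png"); g=im.max(2)
    for r in rs:
        m=(g[r[1]:r[3],r[0]:r[2]]<48).astype(np.uint8)
        k,l,st,ce=cv2.connectedComponentsWithStats(m)
        for i in range(1,k):
            if st[i,4]>(12 if n=="top0" else 60): print(n,st[i]+[r[0],r[1],0,0,0],np.round(ce[i]+r[:2],1))
    hsv=cv2.cvtColor(im,cv2.COLOR_BGR2HSV)
    m=cv2.inRange(hsv,(3,80,90),(14,190,255))
    k,l,st,ce=cv2.connectedComponentsWithStats(m)
    for i in range(1,k):
        if st[i,4]>80: print("cop",n,st[i],np.round(ce[i],1))
```

```text
w1 [  71    9   72   62 2183] [110.3  41. ]
cop w1 [  0  19  17  43 406] [ 5.2 39. ]
w2 [518 114  76  11 260] [550.  119.8]
w2 [583 122  17  20 104] [591.1 130.9]
w2 [492 126  19  17 117] [498.8 134. ]
cop w2 [  35   25   65   60 2857] [66.9 53.3]
cop w2 [ 168   94   43   43 1386] [188.8 115. ]
top0 [350 165  13   6  31] [355.7 167.1]
top0 [395 173   6   6  24] [397.8 175.3]
top0 [361 182   7   5  21] [364.2 184.1]
top0 [405 206   7   6  22] [407.9 208.7]
top0 [371 215   7   6  27] [373.8 217.5]
top0 [294 191  20  19 133] [304.  202.1]
cop top0 [212   0  32   7 122] [226.7   2. ]
cop top0 [ 260    0   52   62 1334] [287.4  34.7]
cop top0 [338   0  42  25 774] [357.8  10.9]
cop top0 [387   0  49  19 679] [411.8   6.8]
cop top0 [135  22   6  24 100] [137.5  33.7]
cop top0 [ 425   60   52   55 1080] [449.9  88.9]
cop top0 [391  68  20  18 280] [401.2  76.7]
cop top0 [  90  145   48   46 1501] [114.5 167.6]
cop top0 [186 193  23  22 377] [196.5 203.1]
cop top0 [238 206  17  18 227] [245.9 214.6]
```

Run:
```python
from h import *
a,b=cv2.imread("pics/w1.png"),cv2.imread("pics/w2.png")
f=lambda im,x,y,w,h,k:cv2.resize(im[y:y+h,x:x+w],None,fx=k,fy=k,interpolation=cv2.INTER_CUBIC)
A=f(a,275,20,132,132,3)   # 396x396
B=f(b,470,110,132,132,3)
C=f(b,285,90,66,66,3);D=f(a,60,0,100,66,3);E_=f(b,160,85,66,66,3)
row=np.hstack([C,D,E_]);row=np.hstack([row,np.zeros((198,792-row.shape[1],3),np.uint8)])
cv2.imwrite("pics/m2.png",np.vstack([np.hstack([A,B]),row]))
```

```text
(no output)
```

View pics/m2.png

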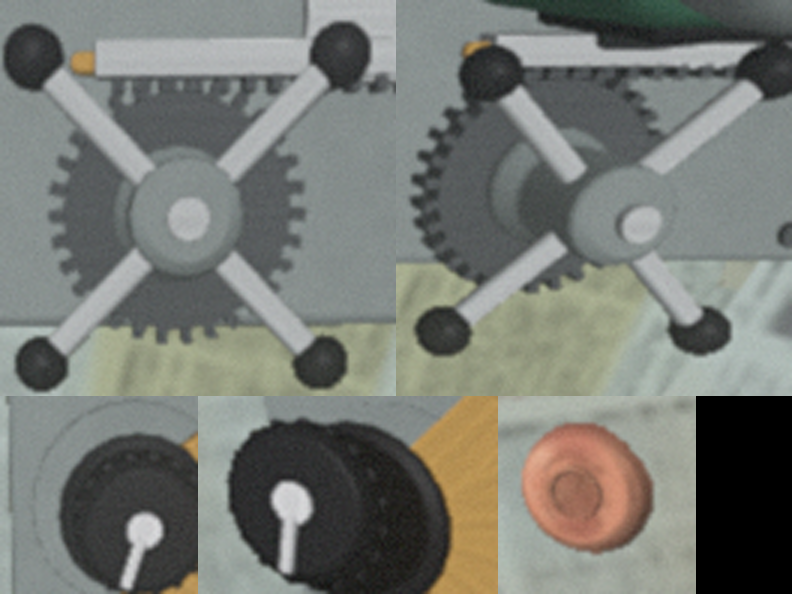

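Read from the enlarged crops:
- Balls in w1: (286,39), (388.7,38.7), (289,141), (381.7,140.7).
- Balls in w2: (501.7,134.3), (594.7,133.7), (485.7,220.3), (571.7,220.3).
- White disc on the knob top: w2 (333.3,134.7), w1 (91,35.7).

The bowl is an intact small dome at w2 (189,115).

```bash
cat > m.py <<'E'
from h import *
from scipy.optimize import least_squares
np.set_printoptions(precision=4,suppress=True)
C={n:load(f"pics/{n}.png") for n in("w1","w2","top1")}
B={45:[(286,39),(501.7,134.3),(364.2,184.1)],315:[(388.7,38.7),(594.7,133.7),(397.8,175.3)],135:[(289,141),(485.7,220.3),(373.8,217.5)],225:[(381.7,140.7),(571.7,220.3),(407.9,208.7)]}
P={}
for a,u in B.items():
    P[a],e=tri([ray(C["w1"],u[0]),ray(C["w2"],u[1])]);print(a,P[a],e,at_z(C["top1"],u[2],.091))
def f(p,only=None):
    o=[]
    for a,u in B.items():
        t=np.radians(a)+p[3]; X=[p[0]+.07*np.cos(t),p[1]+.07*np.sin(t),p[2]]
        for n,v,w in zip(("w1","w2","top1"),u,(1,1,1)): o+=list(w*(proj(C[n],X)-v))
    return o
r=least_squares(f,[.5,-.16,.091,.26]);print("hub",r.x,np.degrees(r.x[3]),np.round(r.fun,1))
d,e=tri([ray(C["w1"],(91,35.7)),ray(C["w2"],(333.3,134.7))]);print("dialtop",d,e,at_z(C["top1"],(304,202.1),.1))
# bowl
def cen(n,x,y,z0,a=.029,h=.026):
    th,ph=np.meshgrid(np.linspace(0,6.28,60),np.linspace(0,1.57,15))
    X=np.c_[(x+a*np.cos(th)*np.cos(ph)).ravel(),(y+a*np.sin(th)*np.cos(ph)).ravel(),(z0+h*np.sin(ph)).ravel()]
    hull=cv2.convexHull(np.float32([proj(C[n],q) for q in X]));b=hull[:,0]
    return np.r_[(b.min(0)+b.max(0))/2,b.max(0)-b.min(0)]
w2=np.array([168+21.5,94+21.5]);tp=np.array([238+8.5,206+9])-.0
for fix in (0,1):
    g=lambda p:np.r_[cen("w2",p[0],p[1],p[2]*(1-fix))[:2]-w2,(cen("top1",p[0],p[1],p[2]*(1-fix))[:2]-tp)]
    q=least_squares(g,[.45,.25,.0]);print("bowl",q.x,q.fun,cen("w2",*q.x[:2],0)[2:])
E
python3 m.py
```

```text
45 [ 0.5343 -0.0982  0.0917] [np.float64(1.2360149665163526e-05), np.float64(1.2360149665185485e-05)] [ 0.5331 -0.0976  0.091 ]
315 [ 0.5603 -0.1944  0.0904] [np.float64(6.180950318841582e-05), np.float64(6.180950318811123e-05)] [ 0.5596 -0.1937  0.091 ]
135 [ 0.439  -0.1242  0.0913] [np.float64(0.00022970264597275955), np.float64(0.0002297026459726709)] [ 0.4379 -0.1236  0.091 ]
225 [ 0.4649 -0.2193  0.0928] [np.float64(0.00015228253278458178), np.float64(0.00015228253278469825)] [ 0.4637 -0.2199  0.091 ]
hub [ 0.4995 -0.1591  0.0914  0.2648] 15.172687696690904 [ 0.1  0.1 -0.  -0.   0.3 -0.4 -0.2 -0.2  0.3  0.2  0.1 -0.2 -0.1  0.4
  0.1  0.   0.2 -0.3  0.1  0.2 -0.5 -0.3 -0.  -0.4]
dialtop [0.4895 0.0756 0.1054] [np.float64(0.00010341843675777061), np.float64(0.00010341843675782861)] [0.4784 0.0728 0.1   ]
bowl [ 0.4519  0.2521 -0.0001] [ 0.2713  0.0456 -0.4333 -0.1668] [46.0244 45.591 ]
bowl [0.4519 0.2522 0.    ] [ 0.2162  0.0671 -0.4526 -0.1571] [46.0246 45.5896]
```

```bash
cat >> m.py <<'E'
print("----dial")
def cyl(n,x,y,prof=((.024,.070),(.024,.104))):
    t=np.linspace(0,6.283,90)
    b=np.array([proj(C[n],(x+r*np.cos(a),y+r*np.sin(a),z)) for r,z in prof for a in t])
    return np.r_[b.min(0),b.max(0)]
obs={}
for n,r in {"w1":(50,0,170,90),"w2":(280,80,380,180),"top1":(285,185,320,220)}.items():
    im=cv2.imread(f"pics/{n}.png").astype(int);g=im.max(2);sat=im.max(2)-im.min(2)
    m=((g<70)&(sat<30))[r[1]:r[3],r[0]:r[2]].astype(np.uint8)
    k,l,st,ce=cv2.connectedComponentsWithStats(m);i=1+st[1:,4].argmax()
    x,y,w,h,_=st[i];obs[n]=np.array([x+r[0],y+r[1],x+r[0]+w,y+r[1]+h])-.5;print(n,obs[n])
q=least_squares(lambda p:np.concatenate([cyl(n,*p)-obs[n] for n in obs]),[.485,.075],loss="soft_l1");print(q.x,[np.round(cyl(n,*q.x)-obs[n],1) for n in obs])
for n,uv in(("w1",(91,35.7)),("w2",(333.3,134.7)),("top1",(303.1,198.8))): print(n,at_z(C[n],uv,.104))
E
python3 m.py | sed -n '/dial$/,$p'
```

```text
----dial
w1 [ 69.5   7.5 143.5  70.5]
w2 [304.5 102.5 356.5 156.5]
top1 [293.5 190.5 313.5 210.5]
[0.4891 0.0737] [array([-2. ,  0.1, -5.2, -4.1]), array([6.7, 6.3, 1.8, 2.1]), array([ 1.6, -0.8, -1.1, -2.3])]
w1 [0.4894 0.0765 0.104 ]
w2 [0.4894 0.0754 0.104 ]
top1 [0.4871 0.0753 0.104 ]
```

Run:
```python
from h import *
from workcell import bot
s=bot.read_state();Rm=down(np.radians(-74.83))
for z in(.30,.12,.07): print(move(s,[.489,.0755,z],Rm))
c=load("pics/w2.png");a=at_z(c,(333.3,134.7),.104);b=at_z(c,(327.7,154),.104);print("pointer deg",np.degrees(np.arctan2(*(b-a)[[1,0]])))
c=load("pics/w1.png");a=at_z(c,(91,35.7),.104);b=at_z(c,((286-198)/3+60,(572-396)/3),.104);print("pointer deg",np.degrees(np.arctan2(*(b-a)[[1,0]])))
```

```text
(array([0.1364, 0.0961, 0.0012]), array([ 0.0009,  0.0009, -0.0062]))
(array([0.1369, 0.0956, 0.7212]), array([ 0.0009,  0.0009, -0.0062]))
(array([0.137 , 0.0954, 0.9212]), array([ 0.0009,  0.0009, -0.0062]))
pointer deg 179.84892721542718
pointer deg 178.23609523274368
```

Call:
{"fn": "play_rows", "kwargs": {"rows": [[[0.137,0.096,0],[0,0,0]],[[0.137,0.096,0.1],[0,0,0]],[[0.137,0.096,0.3],[0,0,0]],[[0.137,0.096,0.5],[0,0,0]],[[0.137,0.096,0.65],[0,0,0]],[[0.137,0.096,0.75],[0,0,0]],[[0.137,0.096,0.82],[0,0,0]],[[0.137,0.096,0.88],[0,0,0]],[[0.137,0.096,0.92],[0,0,0]],[[0.137,0.096,0.92],[0,0,0]]], "claw": 1}}

```text
time: 3.52
tool_pos: [0.4872, 0.0753, 0.0682]
tcp_rot: [3.115, 0.406, -0.007]
wrist_force: [-1.2, 0.1, -0.3]
width: 1.0
grip_force: 0.0
```

Call:
{"fn": "play_rows", "kwargs": {"rows": [[[0,0,0],[0,0,0]],[[0,0,0],[0,0,0]],[[0,0,0],[0,0,0]],[[0,0,0],[0,0,0]],[[0,0,0],[0,0,0]],[[0,0,0],[0,0,0]],[[0,0,0],[0,0,0]],[[0,0,0],[0,0,0]]], "claw": -1, "newtons": 40}}

```text
time: 4.18
tool_pos: [0.4905, 0.0775, 0.0726]
tcp_rot: [3.114, 0.411, 0.005]
wrist_force: [-0.5, -0.2, 6.6]
width: 0.539
grip_force: 40.9
```

Run:
```python
from h import *
from workcell import bot
s=bot.read_state()
for k in s: print(k,np.round(s[k],4))
```

```text
time 4.1833
q [ 1.0660e-01  8.4800e-02  2.1314e+00 -2.0000e-04  9.2230e-01  1.4152e+00]
joint_vel [ 0.0012 -0.      0.0004  0.0032 -0.0012 -0.0011]
joint_torque [ 3.90100e-01 -3.26959e+01 -2.89364e+01  6.29000e-02 -5.49900e-01
 -1.49000e-02]
tool_pos [0.4905 0.0775 0.0726]
tcp_rot [3.1144 0.4108 0.0049]
wrist_force [-0.5033 -0.2475  6.6351]
torque [-0.0044  0.2517 -0.034 ]
grip_force 40.9104
width 0.5385
```

Call:
{"fn": "play_rows", "kwargs": {"rows": [[[0,0,-0.012],[0,0,0]],[[0,0,-0.012],[0,0,-0.1]],[[0,0,-0.012],[0,0,-0.2]],[[0,0,-0.012],[0,0,-0.3]],[[0,0,-0.012],[0,0,-0.4]],[[0,0,-0.012],[0,0,-0.5]],[[0,0,-0.012],[0,0,-0.6]],[[0,0,-0.012],[0,0,-0.7]],[[0,0,-0.012],[0,0,-0.8]],[[0,0,-0.012],[0,0,-0.8]],[[0,0,-0.012],[0,0,-0.8]]]}}

```text
time: 5.1
tool_pos: [0.4901, 0.0777, 0.0728]
tcp_rot: [2.835, 1.353, 0.004]
wrist_force: [7.0, 1.5, -12.4]
width: 0.534
grip_force: 48.3
```

```bash
cat > st.py <<'E'
from h import *
from workcell import bot
s=bot.read_state();T=pose(s)
print("t",round(s["time"],2),"pos",np.round(s["tool_pos"],4),"yaw",np.round(np.degrees(np.arctan2(T[1,1],T[0,1])),2),"F",np.round(s["wrist_force"],1),"M",np.round(s["torque"],3),"w",round(s["width"],3),"g",round(s["grip_force"],1),"tz",np.round(T[:3,2],3),"q6",round(s["q"][5],3))
E
python3 st.py
```

```text
t 5.1 pos [0.4901 0.0777 0.0728] yaw -38.97 F [  7.    1.5 -12.4] M [ 0.33  -0.891  0.045] w 0.534 g 48.3 tz [ 0.003  0.001 -1.   ] q6 0.787
```

Call:
{"fn": "play_rows", "kwargs": {"rows": [[[0,0,0.008],[0,0,0]],[[0,0,0.008],[0,0,-0.1]],[[0,0,0.008],[0,0,-0.2]],[[0,0,0.008],[0,0,-0.3]],[[0,0,0.008],[0,0,-0.4]],[[0,0,0.008],[0,0,-0.4]],[[0,0,0.008],[0,0,-0.4]]]}}

```text
time: 5.68
tool_pos: [0.4901, 0.0777, 0.0727]
tcp_rot: [2.59, 1.777, 0.004]
wrist_force: [1.5, 0.6, 3.5]
width: 0.537
grip_force: 49.9
```

Call:
{"fn": "play_rows", "kwargs": {"rows": [[[0,0,0],[0,0,-0.1]],[[0,0,0],[0,0,-0.2]],[[0,0,0],[0,0,-0.3]],[[0,0,0],[0,0,-0.4]],[[0,0,0],[0,0,-0.4]],[[0,0,0],[0,0,-0.4]]]}}

```text
time: 6.18
tool_pos: [0.49, 0.0777, 0.0726]
tcp_rot: [2.282, 2.158, 0.003]
wrist_force: [-0.1, 1.8, 5.2]
width: 0.534
grip_force: 50.1
```

```bash
python3 st.py
```

```text
t 6.18 pos [0.49   0.0777 0.0726] yaw -3.19 F [-0.1  1.8  5.2] M [0.41  0.216 0.137] w 0.534 g 50.1 tz [ 0.002  0.001 -1.   ] q6 0.162
```

Call:
{"fn": "play_rows", "kwargs": {"rows": [[[0,0,0],[0,0,-0.1]],[[0,0,0],[0,0,-0.2]],[[0,0,0],[0,0,-0.3]],[[0,0,0],[0,0,-0.4]],[[0,0,0],[0,0,-0.4]],[[0,0,0],[0,0,-0.4]]]}}

```text
time: 6.68
tool_pos: [0.4898, 0.0777, 0.0726]
tcp_rot: [1.916, 2.489, 0.002]
wrist_force: [0.2, 1.5, 5.3]
width: 0.532
grip_force: 50.2
```

```bash
python3 st.py
```

```text
t 6.68 pos [0.4898 0.0777 0.0726] yaw 14.81 F [0.2 1.5 5.3] M [0.361 0.245 0.061] w 0.532 g 50.2 tz [ 0.002  0.001 -1.   ] q6 -0.152
```

Call:
{"fn": "play_rows", "kwargs": {"rows": [[[0,0,0],[0,0,-0.1]],[[0,0,0],[0,0,-0.2]],[[0,0,0],[0,0,-0.3]],[[0,0,0],[0,0,-0.4]],[[0,0,0],[0,0,-0.4]],[[0,0,0],[0,0,-0.4]]]}}

```text
time: 7.18
tool_pos: [0.4897, 0.0776, 0.0726]
tcp_rot: [1.503, 2.758, 0.001]
wrist_force: [-0.4, 2.4, 6.8]
width: 0.533
grip_force: 50.2
```

```bash
python3 st.py
```

```text
t 7.18 pos [0.4897 0.0776 0.0726] yaw 32.81 F [-0.4  2.4  6.8] M [0.245 0.365 0.062] w 0.533 g 50.2 tz [ 0.001  0.    -1.   ] q6 -0.466
```

Call:
{"fn": "play_rows", "kwargs": {"rows": [[[0,0,0],[0,0,-0.1]],[[0,0,0],[0,0,-0.2]],[[0,0,0],[0,0,-0.3]],[[0,0,0],[0,0,-0.4]],[[0,0,0],[0,0,-0.4]],[[0,0,0],[0,0,-0.4]]]}}

```text
time: 7.68
tool_pos: [0.4895, 0.0776, 0.0724]
tcp_rot: [1.054, 2.958, 0.002]
wrist_force: [0.1, 1.7, 5.9]
width: 0.536
grip_force: 45.6
```

```bash
python3 st.py
```

```text
t 7.68 pos [0.4895 0.0776 0.0724] yaw 50.77 F [0.1 1.7 5.9] M [ 0.312  0.155 -0.076] w 0.536 g 45.6 tz [ 0.001  0.001 -1.   ] q6 -0.78
```

Call:
{"fn": "play_rows", "kwargs": {"rows": [[[0,0,0],[0,0,-0.1]],[[0,0,0],[0,0,-0.2]],[[0,0,0],[0,0,-0.3]],[[0,0,0],[0,0,-0.4]],[[0,0,0],[0,0,-0.4]],[[0,0,0],[0,0,-0.4]]]}}

```text
time: 8.18
tool_pos: [0.4905, 0.0771, 0.0725]
tcp_rot: [0.578, 3.085, 0.0]
wrist_force: [3.9, -0.2, 3.8]
width: 0.536
grip_force: 46.7
```

```bash
python3 st.py; python3 -c "
from h import *
shot('wrist','pics/w3.png');shot('top','pics/top3.png')
b=cv2.imread('pics/top3.png')[140:240,250:350];a=cv2.imread('pics/w3.png')
cv2.imwrite('pics/m3.png',np.hstack([cv2.resize(a[100:400],(427,200)),cv2.resize(b,(200,200))]))"
```

```text
t 8.18 pos [0.4905 0.0771 0.0725] yaw 68.79 F [ 3.9 -0.2  3.8] M [-0.123 -0.473 -0.02 ] w 0.536 g 46.7 tz [ 0.003 -0.    -1.   ] q6 -1.094
```

View pics/m3.png

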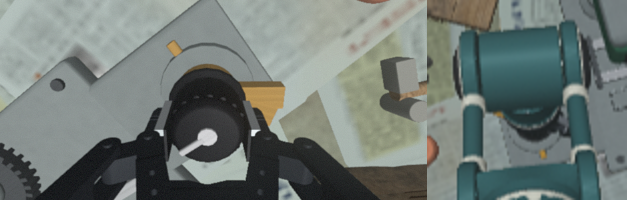

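The wrist view shows the knob held between the pads. Its white disc is at w3 (310,305) and the pointer tip is near (258,338), so I can read the dial angle from the pointer.

```bash
cat > ptr.py <<'E'
from h import *
import sys
def ptr(fn,verbose=0):
    im=cv2.imread(fn).astype(int);c=load(fn);g=im.min(2)
    ctr=np.array([.4893,.0757,.104]); u0=proj(c,ctr)
    H,W=g.shape; best=None; bs=[]
    t=np.radians(np.arange(0,360,1.))
    for a in t:
        v=0
        for r in np.arange(.008,.0195,.001):
            u=proj(c,ctr+ r*np.array([np.cos(a),np.sin(a),0])); x,y=np.round(u).astype(int)
            v+=g[y,x] if 0<=x<W and 0<=y<H else 0
        bs.append(v)
    bs=np.array(bs,float);i=bs.argmax(); w=np.clip(np.roll(bs,180-i)-bs.max()*.6,0,None)
    return (i+((np.arange(360)-180)*w).sum()/w.sum()),bs.max()/12,u0
if __name__=="__main__":
    for f in sys.argv[1:]: print(f,ptr(f))
E
python3 ptr.py pics/w1.png pics/w2.png pics/w3.png
```

```text
pics/w1.png (np.float64(172.53599180257876), np.float64(200.41666666666666), array([91.87752716, 36.00738344]))
pics/w2.png (np.float64(175.03257846642828), np.float64(203.08333333333334), array([333.02736593, 134.76600044]))
pics/w3.png (np.float64(289.7018413039019), np.float64(203.66666666666666), array([308.84566104, 304.19038357]))
```

Call:
{"fn": "play_rows", "kwargs": {"rows": [[[0,0,0],[0,0,-0.1]],[[0,0,0],[0,0,-0.2]],[[0,0,0],[0,0,-0.3]],[[0,0,0],[0,0,-0.4]],[[0,0,0],[0,0,-0.4]]]}}

```text
time: 8.7
tool_pos: [0.489, 0.0774, 0.0721]
tcp_rot: [-0.083, -3.14, -0.001]
wrist_force: [0.6, 0.9, 6.2]
width: 0.534
grip_force: 52.5
```

```bash
python3 st.py; python3 -c "
from h import *
shot('wrist','pics/w4.png')"; python3 ptr.py pics/w4.png
```

```text
t 8.7 pos [0.489  0.0774 0.0721] yaw 86.96 F [0.6 0.9 6.2] M [ 0.037 -0.035 -0.207] w 0.534 g 52.5 tz [-0.  0. -1.] q6 -1.412
pics/w4.png (np.float64(290.57243080718524), np.float64(205.41666666666666), array([308.92014443, 307.44794221]))
```

The pointer stayed at about 290° while the tool turned another 18°, so the dial is at its end stop. It started at 6 clicks. Now 90° clockwise.

Call:
{"fn": "play_rows", "kwargs": {"rows": [[[0,0,0],[0,0,0.1]],[[0,0,0],[0,0,0.2]],[[0,0,0],[0,0,0.3]],[[0,0,0],[0,0,0.4]],[[0,0,0],[0,0,0.5]],[[0,0,0],[0,0,0.6]],[[0,0,0],[0,0,0.7]],[[0,0,0],[0,0,0.8]],[[0,0,0],[0,0,0.9]],[[0,0,0],[0,0,1.0]],[[0,0,0],[0,0,1.0]]]}}

```text
time: 9.67
tool_pos: [0.4893, 0.078, 0.0721]
tcp_rot: [1.286, 2.866, 0.002]
wrist_force: [1.8, 1.7, 5.7]
width: 0.529
grip_force: 52.5
```

Call:
{"fn": "play_rows", "kwargs": {"rows": [[[0,0,0],[0,0,0.1]],[[0,0,0],[0,0,0.2]],[[0,0,0],[0,0,0.3]],[[0,0,0],[0,0,0.4]],[[0,0,0],[0,0,0.5]],[[0,0,0],[0,0,0.6]],[[0,0,0],[0,0,0.7]],[[0,0,0],[0,0,0.8]],[[0,0,0],[0,0,0.9]],[[0,0,0],[0,0,1.0]],[[0,0,0],[0,0,1.0]],[[0,0,0],[0,0,1.0]]]}}

```text
time: 10.67
tool_pos: [0.4899, 0.0782, 0.0721]
tcp_rot: [2.278, 2.163, 0.004]
wrist_force: [4.3, 4.0, 5.0]
width: 0.538
grip_force: 52.3
```

```bash
python3 st.py; python3 -c "
from h import *
shot('wrist','pics/w5.png')"; python3 ptr.py pics/w5.png
```

```text
t 10.67 pos [0.4899 0.0782 0.0721] yaw -2.98 F [4.3 4.  5. ] M [ 0.642 -0.45  -0.196] w 0.538 g 52.3 tz [ 0.002  0.002 -1.   ] q6 0.158
pics/w5.png (np.float64(196.64577192271693), np.float64(203.91666666666666), array([310.2582752 , 308.85129951]))
```

Call:
{"fn": "play_rows", "kwargs": {"rows": [[[0,0,0],[0,0,0]],[[0,0,0],[0,0,0]],[[0,0,0],[0,0,0]],[[0,0,0],[0,0,0]],[[0,0,0],[0,0,0]],[[0,0,0],[0,0,0]]], "claw": 1}}

```text
time: 11.22
tool_pos: [0.4885, 0.0771, 0.0711]
tcp_rot: [-2.278, -2.162, 0.002]
wrist_force: [0.7, -0.3, 0.4]
width: 0.999
grip_force: 0.0
```

Call:
{"fn": "play_rows", "kwargs": {"rows": [[[0,0,-0.08],[0,0,0]],[[0,0,-0.22],[0,0,0]],[[0,0,-0.36],[0,0,0]],[[0,0,-0.5],[0,0,0]],[[0,0,-0.64],[0,0,0]],[[0,0,-0.72],[0,0,0]],[[0,0,-0.72],[0,0,0]],[[0,0,-0.72],[0,0,0]]]}}

```text
time: 11.88
tool_pos: [0.49, 0.0773, 0.2533]
tcp_rot: [2.277, 2.161, 0.004]
wrist_force: [0.3, -0.5, -0.2]
width: 1.004
grip_force: 0.0
```

```bash
python3 st.py; python3 -c "
from h import *
shot('wrist','pics/w6.png')
from workcell import bot
s=bot.read_state();Rm=down(np.radians(-74.83))
for z in (.25,.10,.01): print(move(s,[.4519,.2521,z],Rm))
a=cv2.imread('pics/w6.png');c=load('pics/w6.png');u=proj(c,[.4893,.0757,.104]).astype(int);print(u)
p=a[max(u[1]-60,0):u[1]+60,u[0]-60:u[0]+60];cv2.imwrite('pics/w6c.png',cv2.resize(p,None,fx=4,fy=4,interpolation=cv2.INTER_CUBIC))"; python3 ptr.py pics/w6.png
```

```text
t 11.88 pos [0.49   0.0773 0.2533] yaw -2.99 F [ 0.3 -0.5 -0.2] M [-0.005 -0.007 -0.001] w 1.004 g 0.0 tz [ 0.004  0.    -1.   ] q6 0.159
(array([ 0.6909, -0.1841,  0.0054]), array([1.0000e-04, 0.0000e+00, 1.5964e+00]))
(array([ 0.6909, -0.1841,  0.6054]), array([1.0000e-04, 0.0000e+00, 1.5964e+00]))
(array([ 0.6909, -0.1841,  0.9654]), array([1.0000e-04, 0.0000e+00, 1.5964e+00]))
[309 181]
pics/w6.png (np.float64(194.28149889884256), np.float64(195.58333333333334), array([309.4293453, 181.1015785]))
```

View pics/w6c.png

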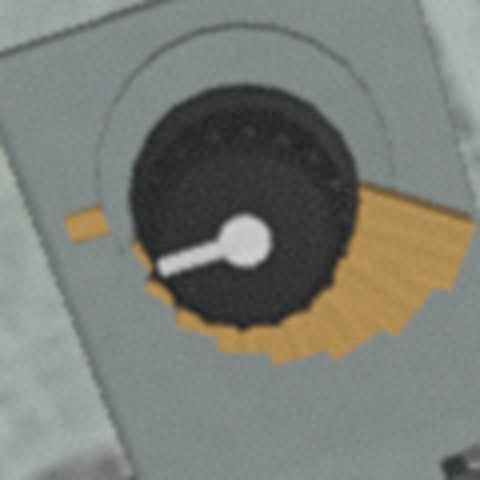

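The dial pointer now reads 194°. That is 5 clicks from the stop and one click anticlockwise of the starting 6, and it lines up with the index tab at the left of the crop. Next I fetch the bowl.

Call:
{"fn": "play_rows", "kwargs": {"rows": [[[0.05,-0.04,0],[0,0,0.12]],[[0.15,-0.08,0],[0,0,0.26]],[[0.28,-0.12,0],[0,0,0.4]],[[0.42,-0.15,0],[0,0,0.54]],[[0.55,-0.184,0.03],[0,0,0.68]],[[0.65,-0.184,0.1],[0,0,0.82]],[[0.691,-0.184,0.2],[0,0,0.95]],[[0.691,-0.184,0.3],[0,0,1.0]],[[0.691,-0.184,0.4],[0,0,1.0]],[[0.691,-0.184,0.4],[0,0,1.0]],[[0.691,-0.184,0.4],[0,0,1.0]]], "claw": 1}}

```text
time: 12.85
tool_pos: [0.4494, 0.2509, 0.1481]
tcp_rot: [2.932, 1.126, -0.012]
wrist_force: [0.9, 0.1, -0.4]
width: 1.002
grip_force: 0.0
```

```bash
python3 st.py
python3 - <<'E'
from h import *
from workcell import bot
c=shot('wrist','pics/w7.png');s=bot.read_state()
im=cv2.imread('pics/w7.png');m=cv2.inRange(cv2.cvtColor(im,cv2.COLOR_BGR2HSV),(3,80,90),(14,190,255))
k,l,st,ce=cv2.connectedComponentsWithStats(m)
T=pose(s)
def box(x,y,a=.029,h=.026):
    th,ph=np.meshgrid(np.linspace(0,6.28,60),np.linspace(0,1.57,15))
    b=np.array([proj(c,q) for q in np.c_[(x+a*np.cos(th)*np.cos(ph)).ravel(),(y+a*np.sin(th)*np.cos(ph)).ravel(),(h*np.sin(ph)).ravel()]])
    return np.r_[b.min(0),b.max(0)]
print("pred",box(.4519,.2521))
from scipy.optimize import least_squares
for i in range(1,k):
    if st[i,4]>1000:
        o=st[i][:4].astype(float);o[2:]+=o[:2];o-=.5
        q=least_squares(lambda p:box(*p)-o,[.4519,.2521]);print(o,q.x,q.fun)
y=np.arctan2(T[1,1],T[0,1])
for z in(.05,.002): print(move(s,[.4519,.2521,z],down(y)))
E
```

```text
t 12.85 pos [0.4494 0.2509 0.1481] yaw -47.97 F [ 0.9  0.1 -0.4] M [ 0.016 -0.016 -0.002] w 1.002 g 0.0 tz [-0.007 -0.004 -1.   ] q6 1.298
pred [279.16071998 144.17915609 342.78383004 207.11813147]
[145.5  -0.5 239.5  65.5] [0.47592562 0.3992907 ] [ 8.74352478 -7.45778153 -9.11830592  8.15445052]
[282.5 146.5 341.5 205.5] [0.45215902 0.25107793] [-2.29041182 -1.76694357  2.29522983  2.1183479 ]
(array([0.005 , 0.001 , 0.4012]), array([-0.0011,  0.0042,  0.    ]))
(array([0.0057, 0.0012, 0.5932]), array([-0.0011,  0.0042,  0.    ]))
```

Call:
{"fn": "play_rows", "kwargs": {"rows": [[[0.006,-0.002,0.1],[0,0,0]],[[0.006,-0.002,0.22],[0,0,0]],[[0.006,-0.002,0.34],[0,0,0]],[[0.006,-0.002,0.44],[0,0,0]],[[0.006,-0.002,0.52],[0,0,0]],[[0.006,-0.002,0.57],[0,0,0]],[[0.006,-0.002,0.593],[0,0,0]],[[0.006,-0.002,0.593],[0,0,0]],[[0.006,-0.002,0.593],[0,0,0]]]}}

```text
time: 13.65
tool_pos: [0.4542, 0.254, 0.0046]
tcp_rot: [-2.933, -1.125, -0.003]
wrist_force: [0.5, 0.4, 0.1]
width: 0.999
grip_force: 0.0
```

Call:
{"fn": "play_rows", "kwargs": {"rows": [[[0,0,0],[0,0,0]],[[0,0,0],[0,0,0]],[[0,0,0],[0,0,0]],[[0,0,0],[0,0,0]],[[0,0,0],[0,0,0]],[[0,0,0],[0,0,0]],[[0,0,0],[0,0,0]]], "claw": -1, "newtons": 25}}

```text
time: 14.23
tool_pos: [0.4541, 0.254, 0.005]
tcp_rot: [2.933, 1.126, 0.004]
wrist_force: [-1.0, -0.7, 5.9]
width: 0.59
grip_force: 24.7
```

```bash
python3 st.py
```

```text
t 14.23 pos [0.4541 0.254  0.005 ] yaw -47.98 F [-1.  -0.7  5.9] M [-0.204  0.179  0.055] w 0.59 g 24.7 tz [ 0.002  0.001 -1.   ] q6 1.3
```

Width 50 mm means the pads sit a little high on the dome, so I reopen, drop 8 mm lower and grip again.

Call:
{"fn": "play_rows", "kwargs": {"rows": [[[0,0,0],[0,0,0]],[[0,0,0],[0,0,0]],[[0,0,0],[0,0,0]],[[0,0,0],[0,0,0]],[[-0.013,0.003,0.01],[0,0,0]],[[-0.013,0.003,0.02],[0,0,0]],[[-0.013,0.003,0.032],[0,0,0]],[[-0.013,0.003,0.032],[0,0,0]],[[-0.013,0.003,0.032],[0,0,0]]], "claw": 1}}

```text
time: 14.98
tool_pos: [0.4506, 0.2506, -0.0052]
tcp_rot: [2.933, 1.126, -0.002]
wrist_force: [-0.2, 0.4, -0.1]
width: 0.998
grip_force: 0.0
```

Call:
{"fn": "play_rows", "kwargs": {"rows": [[[0,0,0],[0,0,0]],[[0,0,0],[0,0,0]],[[0,0,0],[0,0,0]],[[0,0,0],[0,0,0]],[[0,0,0],[0,0,0]],[[0,0,0],[0,0,0]],[[0,0,0],[0,0,0]]], "claw": -1, "newtons": 25}}

```text
time: 15.57
tool_pos: [0.4518, 0.2513, -0.0039]
tcp_rot: [-2.933, -1.126, -0.003]
wrist_force: [0.6, -0.7, 4.5]
width: 0.645
grip_force: 29.6
```

```bash
python3 st.py
```

```text
t 15.57 pos [ 0.4518  0.2513 -0.0039] yaw -47.99 F [ 0.6 -0.7  4.5] M [ 0.014  0.062 -0.028] w 0.645 g 29.6 tz [ 0.002  0.001 -1.   ] q6 1.297
```

Call:
{"fn": "play_rows", "kwargs": {"rows": [[[0,0,-0.05],[0,0,0]],[[0,0,-0.15],[0,0,0]],[[0,0,-0.3],[0,0,0]],[[0,0,-0.45],[0,0,0]],[[0,0,-0.6],[0,0,0]],[[-0.03,0.05,-0.74],[0,0,0.05]],[[-0.1,0.14,-0.87],[0,0,0.12]],[[-0.18,0.25,-0.96],[0,0,0.2]],[[-0.27,0.37,-1.0],[0,0,0.3]],[[-0.36,0.5,-1.0],[0,0,0.4]],[[-0.44,0.61,-1.0],[0,0,0.5]],[[-0.5,0.69,-1.0],[0,0,0.57]],[[-0.532,0.734,-1.0],[0,0,0.596]],[[-0.532,0.734,-1.0],[0,0,0.596]]]}}

```text
time: 16.73
tool_pos: [0.4747, 0.0228, 0.2448]
tcp_rot: [3.114, 0.408, -0.001]
wrist_force: [0.6, 0.9, -0.7]
width: 0.65
grip_force: 26.8
```

Call:
{"fn": "play_rows", "kwargs": {"rows": [[[-0.02,0.1,-0.02],[0,0,0]],[[-0.04,0.22,-0.06],[0,0,0]],[[-0.06,0.35,-0.1],[0,0,0]],[[-0.08,0.48,-0.12],[0,0,0]],[[-0.1,0.6,-0.12],[0,0,0]],[[-0.12,0.72,-0.12],[0,0,0]],[[-0.135,0.82,-0.12],[0,0,0]],[[-0.144,0.88,-0.12],[0,0,0]],[[-0.144,0.896,-0.12],[0,0,0]],[[-0.144,0.896,-0.12],[0,0,0]],[[-0.144,0.896,-0.12],[0,0,0]],[[-0.144,0.896,-0.12],[0,0,0]]]}}

```text
time: 17.73
tool_pos: [0.4989, -0.1986, 0.2751]
tcp_rot: [-3.113, -0.417, 0.0]
wrist_force: [-0.1, 0.6, -0.2]
width: 0.646
grip_force: 26.9
```

```bash
python3 st.py
python3 - <<'E'
from h import *
c=shot('wrist','pics/w8.png'); 
a=cv2.imread('pics/w8.png');
cv2.imwrite('pics/w8c.png',cv2.resize(a[:320,160:560],None,fx=1.9,fy=1.8,interpolation=cv2.INTER_CUBIC))
E
```

```text
t 17.73 pos [ 0.4989 -0.1986  0.2751] yaw -74.73 F [-0.1  0.6 -0.2] M [ 0.054 -0.019 -0.024] w 0.646 g 26.9 tz [-0.     0.001 -1.   ] q6 0.878
```

View pics/w8c.png

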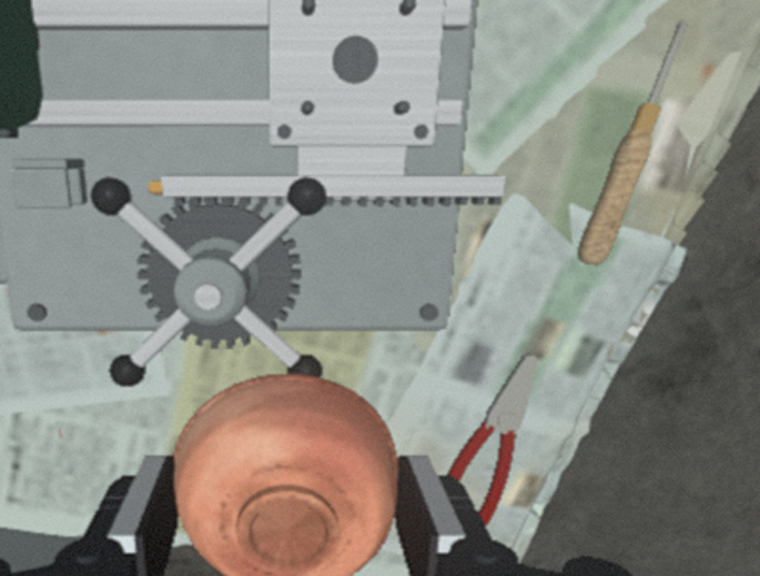

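The bowl is held level, centred at crop x≈286. The carriage hole is at crop (355,60), the front pins at (308,108) and (402,108), the rear pins at (308,5) and (406,5), and the front carriage corners at (270,145) and (436,143).

Run:
```python
from h import *
from workcell import bot
np.set_printoptions(precision=4,suppress=True)
c=load("pics/w8.png");p=lambda x,y:(160+x/1.9,y/1.8)
psi=np.radians(15.17);Rz=R.from_euler("z",psi).as_matrix();hub=np.array([.4995,-.1591,.0914])
h=at_z(c,p(355,60),.056);print("hole",h,(Rz.T@(h-hub)))
for (x,y),off in {(308,5):(24.8,24.8),(406,5):(24.8,-24.8),(308,108):(-24.8,24.8),(402,108):(-24.8,-24.8)}.items():
    q=at_z(c,p(x,y),.067);print("pin->centre",q-Rz@[off[0]/1e3,off[1]/1e3,0])
for (x,y),off in {(270,145):(-45,45),(436,143):(-45,-45)}.items():
    q=at_z(c,p(x,y),.056);print("corner->centre",q-Rz@[off[0]/1e3,off[1]/1e3,0])
for n,u in (("45",(110,196)),("315",(307,196))):
    print(n,at_z(c,p(*u),.0914),hub+Rz@[.0495,.0495*(1 if n=="45" else -1),0])
t=load("pics/top1.png");print("top",at_z(t,(170+670/2.952,130+69/2.952),.056))
# bowl centre in tool: crop extents 175..397
```

```text
hole [ 0.635  -0.1998  0.056 ] [ 0.1201 -0.0747 -0.0354]
pin->centre [ 0.6344 -0.1995  0.067 ]
pin->centre [ 0.6341 -0.1982  0.067 ]
pin->centre [ 0.6346 -0.2001  0.067 ]
pin->centre [ 0.6345 -0.1993  0.067 ]
corner->centre [ 0.6358 -0.1999  0.056 ]
corner->centre [ 0.6371 -0.2     0.056 ]
45 [ 0.5345 -0.0977  0.0914] [ 0.5343 -0.0984  0.0914]
315 [ 0.5607 -0.1937  0.0914] [ 0.5602 -0.1939  0.0914]
top [ 0.6338 -0.2002  0.056 ]
```

Run:
```python
from h import *
from workcell import bot
from scipy.optimize import least_squares
np.set_printoptions(precision=4,suppress=True)
s=bot.read_state();c=load("pics/w8.png");T=pose(s)
im=cv2.imread('pics/w8.png');m=cv2.inRange(cv2.cvtColor(im,cv2.COLOR_BGR2HSV),(2,70,70),(16,200,255))
k,l,st,ce=cv2.connectedComponentsWithStats(m);i=1+st[1:,4].argmax();o=st[i][:4].astype(float);o[2:]+=o[:2];o-=.5;print(o)
def box(p,a=.029,h=.026):
    th,ph=np.meshgrid(np.linspace(0,6.28,60),np.linspace(0,1.57,15))
    b=np.array([proj(c,T[:3,3]+T[:3,:3]@q) for q in np.c_[(p[0]+a*np.cos(th)*np.cos(ph)).ravel(),(p[1]+a*np.sin(th)*np.cos(ph)).ravel(),(-p[2]-h*np.sin(ph)).ravel()]])
    return np.r_[b.min(0),b.max(0)]
q=least_squares(lambda p:box(p)-o,[0,0,.004]);print("bowl in tool x,y,up",q.x,q.fun)
q2=least_squares(lambda p:box([p[0],p[1],.0045])-o,[0,0]);print(q2.x,q2.fun)
tgt=np.array([.6347,-.1997]);Rm=down(np.radians(-74.83))
for z in(.15,.075,.053):print(move(s,[*tgt,z],Rm))
```

```text
[250.5 206.5 369.5 329.5]
bowl in tool x,y,up [0.0017 0.0006 0.0043] [-1.9614  1.9458  1.9612 -1.9661]
[0.0018 0.0006] [-2.0741  1.8487  2.074  -1.8374]
(array([0.5229, 0.1477, 0.5007]), array([-0.0008,  0.    ,  0.0025]))
(array([0.5229, 0.1479, 0.8007]), array([-0.0008,  0.    ,  0.0025]))
(array([0.5229, 0.1479, 0.8887]), array([-0.0008,  0.    ,  0.0025]))
```

Call:
{"fn": "play_rows", "kwargs": {"rows": [[[0.05,0.015,0.03],[0,0,0]],[[0.15,0.04,0.1],[0,0,0]],[[0.27,0.08,0.2],[0,0,0]],[[0.38,0.11,0.31],[0,0,0]],[[0.47,0.135,0.43],[0,0,0]],[[0.51,0.148,0.54],[0,0,0]],[[0.519,0.148,0.63],[0,0,0]],[[0.519,0.148,0.68],[0,0,0]],[[0.519,0.148,0.7],[0,0,0]],[[0.519,0.148,0.7],[0,0,0]],[[0.519,0.148,0.7],[0,0,0]],[[0.519,0.148,0.7],[0,0,0]]]}}

```text
time: 18.78
tool_pos: [0.635, -0.2023, 0.1028]
tcp_rot: [3.112, 0.415, 0.005]
wrist_force: [0.4, -0.1, 0.1]
width: 0.647
grip_force: 26.9
```

```bash
python3 st.py
python3 - <<'E'
from h import *
from workcell import bot
np.set_printoptions(precision=4,suppress=True)
c=shot('wrist','pics/w9.png');s=bot.read_state()
Rm=down(np.radians(-74.83));x=Rm[:,0]
tgt=np.array([.6347,-.1997,0])-.0012*x
for z in(.07,.053):print(move(s,[*tgt[:2],z],Rm))
a=cv2.imread('pics/w9.png');cv2.imwrite('pics/w9c.png',cv2.resize(a[80:380,160:480],None,fx=1.9,fy=1.9))
# predicted pin tops in crop
psi=np.radians(15.17);Rz=R.from_euler("z",psi).as_matrix()
for o in((24.8,24.8),(24.8,-24.8),(-24.8,24.8),(-24.8,-24.8)): print(o,(proj(c,[.6347,-.1997,.069]+Rz@[o[0]/1e3,o[1]/1e3,0])-[160,80])*1.9)
E
```

```text
t 18.78 pos [ 0.635  -0.2023  0.1028] yaw -74.82 F [ 0.4 -0.1  0.1] M [-0.024  0.035 -0.   ] w 0.647 g 26.9 tz [ 0.004 -0.001 -1.   ] q6 0.96
(array([-0.0038, -0.011 ,  0.1316]), array([ 0.0029, -0.0042,  0.0001]))
(array([-0.004 , -0.0112,  0.1996]), array([ 0.0029, -0.0042,  0.0001]))
(24.8, 24.8) [190.5199 215.6125]
(24.8, -24.8) [357.4107 215.4291]
(-24.8, 24.8) [198.1182 361.6147]
(-24.8, -24.8) [351.7398 361.3463]
```

View pics/w9c.png

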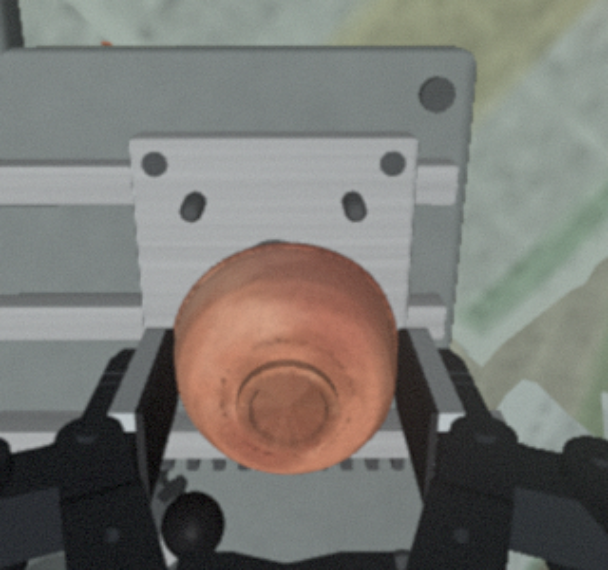

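The rear pin tops show at crop (188,215) and (358,215), as predicted. The bowl is centred at x≈286, about 3 mm right of the pin centre at 273, so I shift and lower.

Call:
{"fn": "play_rows", "kwargs": {"rows": [[[-0.004,-0.0115,0.02],[0,0,0]],[[-0.004,-0.0115,0.05],[0,0,0]],[[-0.004,-0.0115,0.08],[0,0,0]],[[-0.004,-0.0115,0.11],[0,0,0]],[[-0.004,-0.0115,0.12],[0,0,0]],[[-0.004,-0.0115,0.12],[0,0,0]],[[-0.004,-0.0115,0.12],[0,0,0]],[[-0.004,-0.0115,0.12],[0,0,0]]]}}

```text
time: 19.5
tool_pos: [0.6323, -0.1994, 0.0703]
tcp_rot: [3.114, 0.415, 0.0]
wrist_force: [-0.0, -0.2, -0.0]
width: 0.649
grip_force: 26.9
```

```bash
python3 st.py
python3 - <<'E'
from h import *
from workcell import bot
np.set_printoptions(precision=4,suppress=True)
s=bot.read_state()
Rm=down(np.radians(-74.83));x=Rm[:,0]
tgt=np.array([.6347,-.1997,0])-.0012*x
for z in(.057,.053):print(move(s,[*tgt[:2],z],Rm))
E
```

```text
t 19.5 pos [ 0.6323 -0.1994  0.0703] yaw -74.82 F [-0.  -0.2 -0. ] M [-0.011  0.029 -0.004] w 0.649 g 26.9 tz [ 0. -0. -1.] q6 0.963
(array([0.0041, 0.0035, 0.0533]), array([ 0.0002, -0.0002,  0.0003]))
(array([0.0041, 0.0035, 0.0693]), array([ 0.0002, -0.0002,  0.0003]))
```

Call:
{"fn": "play_rows", "kwargs": {"rows": [[[0.004,0.003,0.01],[0,0,0]],[[0.004,0.003,0.025],[0,0,0]],[[0.004,0.003,0.04],[0,0,0]],[[0.004,0.003,0.055],[0,0,0]],[[0.004,0.003,0.068],[0,0,0]],[[0.004,0.003,0.068],[0,0,0]],[[0.004,0.003,0.068],[0,0,0]],[[0.004,0.003,0.068],[0,0,0]]]}}

```text
time: 20.17
tool_pos: [0.6332, -0.1997, 0.0532]
tcp_rot: [-3.114, -0.415, 0.0]
wrist_force: [0.5, -0.1, -0.0]
width: 0.649
grip_force: 26.9
```

```bash
python3 st.py
```

```text
t 20.17 pos [ 0.6332 -0.1997  0.0532] yaw -74.81 F [ 0.5 -0.1 -0. ] M [-0.005  0.009 -0.009] w 0.649 g 26.9 tz [-0.  0. -1.] q6 0.963
```

Call:
{"fn": "play_rows", "kwargs": {"rows": [[[0,0,0.004],[0,0,0]],[[0,0,0.008],[0,0,0]],[[0,0,0.008],[0,0,0]],[[0,0,0.008],[0,0,0]]]}}

```text
time: 20.5
tool_pos: [0.6335, -0.1999, 0.0521]
tcp_rot: [3.114, 0.415, 0.001]
wrist_force: [-2.3, 0.7, 4.5]
width: 0.65
grip_force: 29.6
```

```bash
python3 st.py
```

```text
t 20.5 pos [ 0.6335 -0.1999  0.0521] yaw -74.81 F [-2.3  0.7  4.5] M [0.16  0.368 0.013] w 0.65 g 29.6 tz [ 0. -0. -1.] q6 0.963
```

Call:
{"fn": "play_rows", "kwargs": {"rows": [[[0,0,0],[0,0,0]],[[0,0,0],[0,0,0]],[[0,0,0],[0,0,0]],[[0,0,0],[0,0,0]],[[0,0,0],[0,0,0]],[[0,0,-0.05],[0,0,0]],[[0,0,-0.12],[0,0,0]],[[0,0,-0.24],[0,0,0]],[[0,0,-0.37],[0,0,0]],[[0,0,-0.5],[0,0,0]],[[0,0,-0.6],[0,0,0]],[[0,0,-0.6],[0,0,0]],[[0,0,-0.6],[0,0,0]]], "claw": 1}}

```text
time: 21.58
tool_pos: [0.635, -0.2004, 0.2054]
tcp_rot: [3.111, 0.415, 0.009]
wrist_force: [-0.5, 0.2, -0.6]
width: 1.001
grip_force: 0.0
```

```bash
python3 st.py
python3 - <<'E'
from h import *
c=shot('wrist','pics/w10.png'); psi=np.radians(15.17);Rz=R.from_euler("z",psi).as_matrix()
a=cv2.imread('pics/w10.png')
u=proj(c,[.6347,-.1997,.06]).astype(int);print(u)
p=a[u[1]-75:u[1]+75,u[0]-75:u[0]+75];cv2.imwrite('pics/w10c.png',cv2.resize(p,None,fx=4,fy=4,interpolation=cv2.INTER_CUBIC))
for o in((24.8,24.8),(24.8,-24.8),(-24.8,24.8),(-24.8,-24.8)): print(o,(proj(c,[.6347,-.1997,.069]+Rz@[o[0]/1e3,o[1]/1e3,0])-u+75)*4)
th=np.linspace(0,6.28,60);b=np.array([proj(c,[.6347+.029*np.cos(t)*np.cos(h),-.1997+.029*np.sin(t)*np.cos(h),.056+.026*np.sin(h)]) for t in th for h in(0,.3,.6,.9,1.2)])
print("bowl box pred",(b.min(0)-u+75)*4,(b.max(0)-u+75)*4)
E
```

```text
t 21.58 pos [ 0.635  -0.2004  0.2054] yaw -74.81 F [-0.5  0.2 -0.6] M [-0.045 -0.039  0.028] w 1.001 g 0.0 tz [ 0.006 -0.002 -1.   ] q6 0.963
[307 182]
(24.8, 24.8) [187.76219007 200.9032447 ]
(24.8, -24.8) [418.20257614 200.66080938]
(-24.8, 24.8) [194.4912511  416.13524084]
(-24.8, -24.8) [412.65439036 415.75420152]
bowl box pred [177.63801199 170.47407804] [429.21209242 419.37894246]
```

View pics/w10c.png

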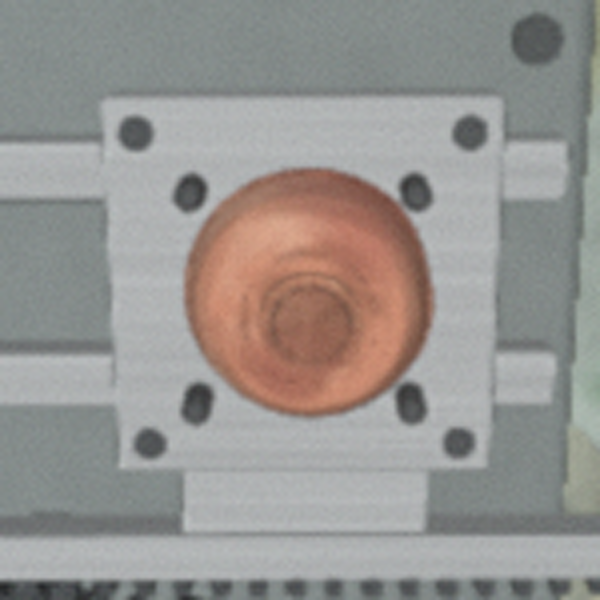

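The bowl sits inside all four pins, visible at crop (190,192), (415,192), (197,403) and (411,403), with the bowl spanning 187–433. The bowl is seated. I have used my picture views, so from here I work from numbers. Next I go round to the capstan, moving forward first to stay clear of the drill head.

Call:
{"fn": "play_rows", "kwargs": {"rows": [[[-0.05,0,0],[0,0,0.05]],[[-0.13,0,0],[0,0,0.15]],[[-0.22,0,0],[0,0,0.27]],[[-0.31,0,0],[0,0,0.4]],[[-0.4,0,0],[0,0,0.53]],[[-0.47,0,0],[0,0,0.66]],[[-0.51,0,0],[0,0,0.78]],[[-0.52,0,0],[0,0,0.9]],[[-0.52,0,0],[0,0,1.0]],[[-0.52,0,0],[0,0,1.0]],[[-0.52,0,0],[0,0,1.0]],[[-0.52,0,0],[0,0,1.0]]], "claw": -1}}

```text
time: 22.63
tool_pos: [0.5073, -0.2335, 0.2002]
tcp_rot: [-3.036, 0.805, 0.003]
wrist_force: [0.3, -0.0, -0.7]
width: 0.003
grip_force: 0.0
```

```bash
python3 st.py
cat > arc.py <<'E'
from h import *
from workcell import bot
hub=np.array([.4995,-.1591])
def arc(th0,th1,y0,y1,n,r=.05,z=.08,s=None):
    s=bot.read_state() if s is None else s
    for t,y in zip(np.linspace(th0,th1,n),np.linspace(y0,y1,n)):
        a=np.radians(t);d,w=move(s,[*(hub+r*np.array([np.cos(a),np.sin(a)])),z],down(np.radians(y)))
        print(round(t,1),np.round(d,3),np.round(w,3))
E
python3 - <<'E'
from arc import *
arc(114,114,-120,-120,1,z=.16);arc(114,114,-120,-120,1,z=.08)
E
```

```text
t 22.63 pos [ 0.5073 -0.2335  0.2002] yaw -119.69 F [ 0.3 -0.  -0.7] M [-0.014  0.047  0.005] w 0.003 g 0.0 tz [-0.002  0.001 -1.   ] q6 1.613
114.0 [-0.335 -0.361  0.162] [0.    0.002 0.007]
114.0 [-0.335 -0.362  0.482] [0.    0.002 0.007]
```

Call:
{"fn": "play_rows", "kwargs": {"rows": [[[-0.05,-0.05,0],[0,0,0]],[[-0.12,-0.14,0],[0,0,0]],[[-0.2,-0.22,0],[0,0,0]],[[-0.28,-0.3,0],[0,0,0]],[[-0.335,-0.361,0],[0,0,0]],[[-0.335,-0.361,0.08],[0,0,0]],[[-0.335,-0.361,0.2],[0,0,0]],[[-0.335,-0.361,0.32],[0,0,0]],[[-0.335,-0.361,0.42],[0,0,0]],[[-0.335,-0.361,0.48],[0,0,0]],[[-0.335,-0.361,0.48],[0,0,0]],[[-0.335,-0.361,0.48],[0,0,0]],[[-0.335,-0.361,0.48],[0,0,0]]]}}

```text
time: 23.72
tool_pos: [0.4808, -0.1137, 0.0824]
tcp_rot: [-3.036, 0.807, -0.002]
wrist_force: [0.2, -0.6, 0.1]
width: -0.001
grip_force: 0.0
```

```bash
python3 st.py
python3 - <<'E'
from arc import *
arc(114,174,-120,-78,16)
E
```

```text
t 23.72 pos [ 0.4808 -0.1137  0.0824] yaw -119.77 F [ 0.2 -0.6  0.1] M [-0.017 -0.061  0.046] w -0.001 g 0.0 tz [ 0.001 -0.    -1.   ] q6 1.808
114.0 [-0.006  0.002  0.01 ] [-0.001 -0.002  0.005]
118.0 [-0.014  0.014  0.01 ] [-0.001 -0.002 -0.057]
122.0 [-0.021  0.026  0.009] [-0.    -0.002 -0.119]
126.0 [-0.027  0.038  0.009] [-0.    -0.002 -0.182]
130.0 [-0.033  0.051  0.009] [-0.    -0.002 -0.244]
134.0 [-0.037  0.065  0.009] [-0.    -0.002 -0.306]
138.0 [-0.04   0.078  0.009] [-0.    -0.002 -0.368]
142.0 [-0.043  0.092  0.009] [-0.    -0.002 -0.43 ]
146.0 [-0.044  0.106  0.009] [-0.    -0.002 -0.493]
150.0 [-0.045  0.12   0.009] [-0.    -0.002 -0.555]
154.0 [-0.044  0.134  0.009] [-0.    -0.002 -0.617]
158.0 [-0.043  0.148  0.009] [-0.    -0.002 -0.679]
162.0 [-0.041  0.161  0.009] [-0.    -0.002 -0.742]
166.0 [-0.037  0.175  0.009] [-0.    -0.002 -0.804]
170.0 [-0.033  0.188  0.009] [ 0.    -0.002 -0.866]
174.0 [-0.028  0.201  0.009] [ 0.    -0.002 -0.928]
```

Call:
{"fn": "play_rows", "kwargs": {"rows": [[[-0.006,0.002,0.006],[0,0,0]],[[-0.014,0.014,0.006],[0,0,-0.06]],[[-0.021,0.026,0.006],[0,0,-0.12]],[[-0.027,0.038,0.006],[0,0,-0.18]],[[-0.033,0.051,0.006],[0,0,-0.24]],[[-0.037,0.065,0.006],[0,0,-0.31]],[[-0.04,0.078,0.006],[0,0,-0.37]],[[-0.043,0.092,0.006],[0,0,-0.43]],[[-0.044,0.106,0.006],[0,0,-0.49]],[[-0.045,0.12,0.006],[0,0,-0.55]],[[-0.044,0.134,0.006],[0,0,-0.62]],[[-0.043,0.148,0.006],[0,0,-0.68]],[[-0.041,0.161,0.006],[0,0,-0.74]],[[-0.037,0.175,0.006],[0,0,-0.8]],[[-0.033,0.188,0.006],[0,0,-0.87]],[[-0.028,0.201,0.006],[0,0,-0.93]]]}}

```text
time: 25.05
tool_pos: [0.4512, -0.1519, 0.082]
tcp_rot: [-3.121, -0.331, -0.008]
wrist_force: [3.0, 11.8, 3.1]
width: -0.0
grip_force: 5.9
```

```bash
python3 st.py
python3 - <<'E'
from arc import *
s=bot.read_state();p=s["tool_pos"][:2]-hub;print("theta",np.degrees(np.arctan2(p[1],p[0])),"r",np.hypot(*p))
arc(174,230,-78,-38,15)
shot("top","pics/t4.png")
g=cv2.imread("pics/t4.png").max(2);b=cv2.imread("pics/t4.png")
E
```

```text
t 25.05 pos [ 0.4512 -0.1519  0.082 ] yaw -77.89 F [ 3.  11.8  3.1] M [ 1.946 -0.524  0.153] w -0.0 g 5.9 tz [ 0.005  0.004 -1.   ] q6 0.974
theta 171.47347900271828 r 0.04882826964722864
174.0 [-0.007  0.007  0.008] [-0.004 -0.007  0.002]
178.0 [-0.011  0.02   0.008] [-0.003 -0.007 -0.061]
182.0 [-0.014  0.034  0.008] [-0.003 -0.008 -0.125]
186.0 [-0.016  0.048  0.008] [-0.003 -0.008 -0.188]
190.0 [-0.017  0.062  0.008] [-0.003 -0.008 -0.252]
194.0 [-0.017  0.076  0.008] [-0.003 -0.008 -0.315]
198.0 [-0.016  0.089  0.008] [-0.002 -0.008 -0.379]
202.0 [-0.014  0.103  0.008] [-0.002 -0.008 -0.442]
206.0 [-0.011  0.117  0.008] [-0.002 -0.008 -0.505]
210.0 [-0.008  0.13   0.008] [-0.002 -0.008 -0.569]
214.0 [-0.003  0.143  0.008] [-0.002 -0.008 -0.632]
218.0 [0.003 0.156 0.008] [-0.002 -0.008 -0.696]
222.0 [0.009 0.168 0.008] [-0.001 -0.008 -0.76 ]
226.0 [0.017 0.18  0.008] [-0.001 -0.008 -0.823]
230.0 [0.025 0.192 0.008] [-0.001 -0.008 -0.886]
```

Call:
{"fn": "play_rows", "kwargs": {"rows": [[[-0.004,0.013,0],[0,0,-0.06]],[[-0.007,0.027,0],[0,0,-0.12]],[[-0.009,0.041,0],[0,0,-0.19]],[[-0.01,0.055,0],[0,0,-0.25]],[[-0.01,0.069,0],[0,0,-0.31]],[[-0.009,0.082,0],[0,0,-0.38]],[[-0.007,0.096,0],[0,0,-0.44]],[[-0.004,0.11,0],[0,0,-0.5]],[[-0.001,0.123,0],[0,0,-0.57]],[[0.004,0.136,0],[0,0,-0.63]],[[0.01,0.149,0],[0,0,-0.7]],[[0.016,0.161,0],[0,0,-0.76]],[[0.024,0.173,0],[0,0,-0.82]],[[0.032,0.185,0],[0,0,-0.89]]]}}

```text
time: 26.27
tool_pos: [0.4639, -0.1951, 0.0802]
tcp_rot: [-2.815, -1.38, 0.004]
wrist_force: [-7.4, 8.5, 5.8]
width: 0.004
grip_force: 5.5
```

```bash
python3 st.py
python3 - <<'E'
from arc import *
s=bot.read_state();p=s["tool_pos"][:2]-hub;print("theta",np.degrees(np.arctan2(p[1],p[0])),"r",np.hypot(*p))
c=shot("top","pics/t5.png");im=cv2.imread("pics/t5.png").astype(int);g=im.max(2)
m=(g<48)[155:235,345:435].astype(np.uint8);k,l,st,ce=cv2.connectedComponentsWithStats(m)
for i in range(1,k):
    if 12<st[i,4]<60:
        q=at_z(c,ce[i]+[345,155],.0914)[:2]-hub;print(st[i,4],np.round(ce[i]+[345,155],1),"r",round(np.hypot(*q),4),"mach deg",round(np.degrees(np.arctan2(q[1],q[0]))-15.17,1))
arc(230,222,-38,-38,2,r=.052)
E
```

```text
t 26.27 pos [ 0.4639 -0.1951  0.0802] yaw -37.78 F [-7.4  8.5  5.8] M [1.372 1.13  0.078] w 0.004 g 5.5 tz [-0.005  0.005 -1.   ] q6 0.209
theta -134.72338589306028 r 0.05065285481236192
32 [354.6 167.4] r 0.1207 mach deg 32.0
22 [395.3 173.8] r 0.0699 mach deg -38.4
21 [362.8 186.3] r 0.0711 mach deg 52.4
44 [397.4 200.7] r 0.0344 mach deg -127.9
25 [376.2 218.8] r 0.0713 mach deg 141.0
230.0 [-0.007  0.013  0.001] [-0.008 -0.001  0.009]
222.0 [-0.004 -0.016  0.001] [-0.008 -0.001  0.009]
```

The capstan has turned about 97°: balls now show at 52°, 141° and −38° machine. I back off, lift, and go round to the next spoke.

Call:
{"fn": "play_rows", "kwargs": {"rows": [[[0.003,-0.03,0],[0,0,0]],[[0.003,-0.03,0],[0,0,0]],[[0.003,-0.03,-0.06],[0,0,0]],[[0.003,-0.03,-0.18],[0,0,0.1]],[[0.003,-0.03,-0.28],[0,0,0.25]],[[0.003,-0.03,-0.32],[0,0,0.4]],[[0.003,-0.03,-0.32],[0,0,0.55]],[[0.003,-0.03,-0.32],[0,0,0.7]],[[0.003,-0.03,-0.32],[0,0,0.85]],[[0.003,-0.03,-0.32],[0,0,1.0]],[[0.003,-0.03,-0.32],[0,0,1.0]],[[0.003,-0.03,-0.32],[0,0,1.0]]]}}

```text
time: 27.32
tool_pos: [0.4615, -0.1927, 0.1606]
tcp_rot: [3.134, 0.199, 0.003]
wrist_force: [-0.2, 0.1, 0.2]
width: -0.004
grip_force: 0.0
```

```bash
python3 st.py
python3 - <<'E'
from arc import *
arc(118,118,-118,-118,1,z=.16);arc(118,118,-118,-118,1,z=.08)
E
```

```text
t 27.32 pos [ 0.4615 -0.1927  0.1606] yaw -82.74 F [-0.2  0.1  0.2] M [-0.001  0.061 -0.028] w -0.004 g 0.0 tz [ 0.002 -0.001 -1.   ] q6 0.999
118.0 [ 0.097 -0.301  0.002] [ 0.001 -0.003  0.784]
118.0 [ 0.096 -0.302  0.322] [ 0.001 -0.003  0.784]
```

Call:
{"fn": "play_rows", "kwargs": {"rows": [[[0,0,0],[0,0,0.14]],[[0,-0.02,0],[0,0,0.29]],[[0.02,-0.06,0],[0,0,0.44]],[[0.04,-0.12,0],[0,0,0.59]],[[0.06,-0.19,0],[0,0,0.72]],[[0.09,-0.26,0],[0,0,0.784]],[[0.097,-0.3,0],[0,0,0.784]],[[0.097,-0.302,0.04],[0,0,0.784]],[[0.097,-0.302,0.13],[0,0,0.784]],[[0.097,-0.302,0.24],[0,0,0.784]],[[0.097,-0.302,0.32],[0,0,0.784]],[[0.097,-0.302,0.32],[0,0,0.784]],[[0.097,-0.302,0.32],[0,0,0.784]],[[0.097,-0.302,0.32],[0,0,0.784]]]}}

```text
time: 28.48
tool_pos: [0.4763, -0.1151, 0.0805]
tcp_rot: [3.047, -0.764, 0.002]
wrist_force: [0.2, 1.3, 0.7]
width: 0.005
grip_force: 0.0
```

```bash
python3 st.py
python3 - <<'E'
from arc import *
arc(118,178,-118,-74,16)
E
```

```text
t 28.48 pos [ 0.4763 -0.1151  0.0805] yaw -118.14 F [0.2 1.3 0.7] M [-0.008 -0.03  -0.019] w 0.005 g 0.0 tz [ 0.001 -0.    -1.   ] q6 1.774
118.0 [-0.001 -0.     0.002] [-0.    -0.001 -0.003]
122.0 [-0.009  0.012  0.002] [ 0.    -0.001 -0.068]
126.0 [-0.015  0.024  0.002] [ 0.    -0.001 -0.134]
130.0 [-0.021  0.037  0.002] [ 0.    -0.001 -0.199]
134.0 [-0.026  0.05   0.002] [ 0.    -0.001 -0.264]
138.0 [-0.029  0.063  0.002] [ 0.    -0.001 -0.329]
142.0 [-0.032  0.077  0.002] [ 0.    -0.001 -0.394]
146.0 [-0.034  0.091  0.002] [ 0.    -0.001 -0.46 ]
150.0 [-0.035  0.105  0.002] [ 0.    -0.001 -0.525]
154.0 [-0.035  0.119  0.002] [ 0.    -0.001 -0.59 ]
158.0 [-0.034  0.133  0.002] [ 0.    -0.001 -0.655]
162.0 [-0.032  0.146  0.002] [ 0.    -0.001 -0.72 ]
166.0 [-0.029  0.16   0.002] [ 0.    -0.001 -0.785]
170.0 [-0.025  0.174  0.002] [ 0.    -0.001 -0.851]
174.0 [-0.02   0.187  0.002] [ 0.    -0.001 -0.916]
178.0 [-0.015  0.199  0.002] [ 0.    -0.001 -0.981]
```

Call:
{"fn": "play_rows", "kwargs": {"rows": [[[-0.009,0.012,0],[0,0,-0.07]],[[-0.015,0.024,0],[0,0,-0.13]],[[-0.021,0.037,0],[0,0,-0.2]],[[-0.026,0.05,0],[0,0,-0.26]],[[-0.029,0.063,0],[0,0,-0.33]],[[-0.032,0.077,0],[0,0,-0.39]],[[-0.034,0.091,0],[0,0,-0.46]],[[-0.035,0.105,0],[0,0,-0.52]],[[-0.035,0.119,0],[0,0,-0.59]],[[-0.034,0.133,0],[0,0,-0.65]],[[-0.032,0.146,0],[0,0,-0.72]],[[-0.029,0.16,0],[0,0,-0.79]],[[-0.025,0.174,0],[0,0,-0.85]],[[-0.02,0.187,0],[0,0,-0.92]],[[-0.015,0.199,0],[0,0,-0.98]]]}}

```text
time: 29.73
tool_pos: [0.4513, -0.1548, 0.0823]
tcp_rot: [-3.108, -0.437, -0.009]
wrist_force: [2.6, 12.2, 4.1]
width: 0.004
grip_force: 5.8
```

```bash
python3 st.py
python3 - <<'E'
from arc import *
s=bot.read_state();p=s["tool_pos"][:2]-hub;print("theta",np.degrees(np.arctan2(p[1],p[0]))%360,"r",np.hypot(*p))
arc(178,226,-74,-40,13)
E
```

```text
t 29.73 pos [ 0.4513 -0.1548  0.0823] yaw -73.98 F [ 2.6 12.2  4.1] M [ 1.998 -0.545  0.145] w 0.004 g 5.8 tz [ 0.005  0.004 -1.   ] q6 0.901
theta 174.88291591483676 r 0.04839905898549112
178.0 [-0.01   0.008  0.009] [-0.003 -0.008  0.   ]
182.0 [-0.014  0.021  0.009] [-0.002 -0.008 -0.062]
186.0 [-0.016  0.035  0.009] [-0.002 -0.008 -0.125]
190.0 [-0.018  0.049  0.009] [-0.002 -0.008 -0.188]
194.0 [-0.019  0.063  0.009] [-0.002 -0.008 -0.251]
198.0 [-0.019  0.077  0.009] [-0.002 -0.008 -0.314]
202.0 [-0.018  0.091  0.009] [-0.002 -0.008 -0.377]
206.0 [-0.016  0.104  0.009] [-0.001 -0.008 -0.44 ]
210.0 [-0.014  0.118  0.009] [-0.001 -0.008 -0.503]
214.0 [-0.01   0.132  0.009] [-0.001 -0.008 -0.566]
218.0 [-0.005  0.145  0.009] [-0.001 -0.008 -0.629]
222.0 [0.001 0.157 0.009] [-0.    -0.008 -0.692]
226.0 [0.007 0.17  0.009] [-0.    -0.008 -0.755]
```

Still at the normal drag of about 12 N. I go on to θ≈210, just short of the stop.

Call:
{"fn": "play_rows", "kwargs": {"rows": [[[-0.004,0.013,0],[0,0,-0.06]],[[-0.006,0.027,0],[0,0,-0.12]],[[-0.008,0.041,0],[0,0,-0.19]],[[-0.009,0.055,0],[0,0,-0.25]],[[-0.009,0.069,0],[0,0,-0.31]],[[-0.008,0.083,0],[0,0,-0.38]],[[-0.006,0.096,0],[0,0,-0.44]],[[-0.004,0.11,0],[0,0,-0.5]],[[-0.004,0.11,0],[0,0,-0.5]]]}}

```text
time: 30.48
tool_pos: [0.4555, -0.1818, 0.0816]
tcp_rot: [-2.963, -1.036, -0.001]
wrist_force: [-2.4, 9.3, 4.9]
width: 0.002
grip_force: 4.7
```

```bash
cat > cap.py <<'E'
from arc import *
s=bot.read_state();p=s["tool_pos"][:2]-hub;print("theta",np.degrees(np.arctan2(p[1],p[0]))%360,"r",np.hypot(*p))
c=shot("top","pics/t6.png");im=cv2.imread("pics/t6.png").astype(int);g=im.max(2)
m=(g<48)[155:235,345:435].astype(np.uint8);k,l,st,ce=cv2.connectedComponentsWithStats(m)
for i in range(1,k):
    q=at_z(c,ce[i]+[345,155],.0914)[:2]-hub;r=np.hypot(*q)
    if 12<st[i,4]<60 and abs(r-.07)<.004: print(st[i,4],"r",round(r,4),"mach deg",round(np.degrees(np.arctan2(q[1],q[0]))-15.17,1))
E
python3 st.py; python3 cap.py; python3 -c "
from arc import *
arc(210,226,-51.5,-40,9)"
```

```text
t 30.48 pos [ 0.4555 -0.1818  0.0816] yaw -51.46 F [-2.4  9.3  4.9] M [1.398 0.414 0.075] w 0.002 g 4.7 tz [-0.     0.003 -1.   ] q6 0.464
theta 207.23019876813925 r 0.04952162545063365
22 r 0.0704 mach deg 35.6
25 r 0.0708 mach deg 124.6
210.0 [-0.004  0.009  0.006] [-0.003 -0.002 -0.001]
212.0 [-0.005  0.016  0.006] [-0.003 -0.002 -0.033]
214.0 [-0.005  0.023  0.006] [-0.003 -0.002 -0.065]
216.0 [-0.006  0.03   0.006] [-0.003 -0.002 -0.097]
218.0 [-0.006  0.037  0.006] [-0.003 -0.002 -0.129]
220.0 [-0.006  0.044  0.006] [-0.003 -0.002 -0.161]
222.0 [-0.006  0.051  0.006] [-0.003 -0.002 -0.193]
224.0 [-0.005  0.058  0.006] [-0.003 -0.003 -0.225]
226.0 [-0.004  0.065  0.006] [-0.003 -0.003 -0.257]
```

Call:
{"fn": "play_rows", "kwargs": {"rows": [[[0,0.003,0],[0,0,-0.02]],[[-0.001,0.007,0],[0,0,-0.03]],[[-0.001,0.01,0],[0,0,-0.05]],[[-0.001,0.014,0],[0,0,-0.06]],[[-0.002,0.017,0],[0,0,-0.08]],[[-0.002,0.021,0],[0,0,-0.1]],[[-0.002,0.024,0],[0,0,-0.11]],[[-0.002,0.028,0],[0,0,-0.13]],[[-0.002,0.028,0],[0,0,-0.13]]]}}

```text
time: 31.28
tool_pos: [0.4589, -0.187, 0.0815]
tcp_rot: [-2.906, -1.183, -0.001]
wrist_force: [-4.2, 11.2, 6.5]
width: 0.0
grip_force: 5.5
```

```bash
python3 st.py; python3 cap.py
```

```text
t 31.28 pos [ 0.4589 -0.187   0.0815] yaw -45.69 F [-4.2 11.2  6.5] M [1.657 0.631 0.143] w 0.0 g 5.5 tz [-0.001  0.004 -1.   ] q6 0.356
theta 214.4851463408272 r 0.04919910166000332
24 r 0.0707 mach deg 42.3
24 r 0.0717 mach deg 131.2
```

Call:
{"fn": "play_rows", "kwargs": {"rows": [[[-0.001,0.004,0],[0,0,0]],[[-0.001,0.008,0],[0,0,0]],[[-0.002,0.012,0],[0,0,0]],[[-0.002,0.016,0],[0,0,0]],[[-0.002,0.016,0],[0,0,0]]]}}

```text
time: 31.75
tool_pos: [0.46, -0.1895, 0.0809]
tcp_rot: [-2.904, -1.181, 0.003]
wrist_force: [-7.6, 11.3, 6.7]
width: 0.001
grip_force: 6.7
```

```bash
python3 st.py; python3 cap.py
```

```text
t 31.75 pos [ 0.46   -0.1895  0.0809] yaw -45.73 F [-7.6 11.3  6.7] M [1.846 1.009 0.1  ] w 0.001 g 6.7 tz [-0.004  0.006 -1.   ] q6 0.353
theta 217.57245593803884 r 0.0498811759958957
22 r 0.0701 mach deg 45.1
22 r 0.0708 mach deg 133.7
```

Call:
{"fn": "play_rows", "kwargs": {"rows": [[[-0.001,0.004,0],[0,0,0]],[[-0.001,0.008,0],[0,0,0]],[[-0.001,0.012,0],[0,0,0]],[[-0.001,0.012,0],[0,0,0]]]}}

```text
time: 32.13
tool_pos: [0.4597, -0.1908, 0.0802]
tcp_rot: [-2.9, -1.18, 0.008]
wrist_force: [-10.9, 13.0, 8.8]
width: -0.005
grip_force: 8.9
```

```bash
python3 st.py; python3 cap.py
```

```text
t 32.13 pos [ 0.4597 -0.1908  0.0802] yaw -45.71 F [-10.9  13.    8.8] M [2.07  1.743 0.074] w -0.005 g 8.9 tz [-0.009  0.008 -1.   ] q6 0.35
theta 218.5846164143747 r 0.05086327085324708
23 r 0.0702 mach deg 45.3
24 r 0.0718 mach deg 134.3
```

Call:
{"fn": "play_rows", "kwargs": {"rows": [[[-0.001,0.008,0],[0,0,0]],[[-0.002,0.016,0],[0,0,0]],[[-0.002,0.016,0],[0,0,0]],[[-0.002,0.016,0],[0,0,0]]]}}

```text
time: 32.52
tool_pos: [0.4604, -0.1915, 0.08]
tcp_rot: [-2.895, -1.177, 0.011]
wrist_force: [-15.9, 21.6, 17.4]
width: -0.001
grip_force: 13.2
```

```bash
python3 st.py; python3 cap.py
```

```text
t 32.52 pos [ 0.4604 -0.1915  0.08  ] yaw -45.75 F [-15.9  21.6  17.4] M [3.388 2.341 0.145] w -0.001 g 13.2 tz [-0.013  0.013 -1.   ] q6 0.346
theta 219.61658330296672 r 0.05081435538651166
22 r 0.0694 mach deg -44.6
21 r 0.0694 mach deg 46.4
26 r 0.0711 mach deg 135.0
```

The spoke has gone hard: the force rose to 27 N with under 1 mm of motion. I back off, lift clear and check.

Call:
{"fn": "play_rows", "kwargs": {"rows": [[[0.001,-0.02,0],[0,0,0]],[[0.003,-0.04,0],[0,0,0]],[[0.004,-0.07,0],[0,0,0]],[[0.004,-0.07,-0.06],[0,0,0]],[[0.004,-0.07,-0.18],[0,0,0]],[[0.004,-0.07,-0.32],[0,0,0]],[[0.004,-0.07,-0.46],[0,0,0]],[[0.004,-0.07,-0.6],[0,0,0]],[[0.004,-0.07,-0.72],[0,0,0]],[[0.004,-0.07,-0.8],[0,0,0]],[[0.004,-0.07,-0.8],[0,0,0]],[[0.004,-0.07,-0.8],[0,0,0]]]}}

```text
time: 33.57
tool_pos: [0.4562, -0.1855, 0.283]
tcp_rot: [2.905, 1.182, 0.007]
wrist_force: [0.3, 0.1, -0.1]
width: 0.0
grip_force: 0.0
```

```bash
python3 st.py; python3 cap.py
python3 - <<'E'
from h import *
c=shot("wrist","pics/w11.png");shot("side","pics/s11.png")
np.set_printoptions(precision=4,suppress=True)
psi=np.radians(15.17);Rz=R.from_euler("z",psi).as_matrix()
hub=np.array([.4995,-.1591,.0914])
ctr=lambda y:np.array([.6347,-.1997,.056])+Rz@[0,y,0]
for n in("w11","s11"):
    im=cv2.imread(f"pics/{n}.png");C=load(f"pics/{n}.png")
    m=cv2.inRange(cv2.cvtColor(im,cv2.COLOR_BGR2HSV),(3,80,60),(16,190,255))
    k,l,st,ce=cv2.connectedComponentsWithStats(m);print(n,"bowl expected at",proj(C,ctr(.14)+[0,0,.013]))
    for i in range(1,k):
        if st[i,4]>60:print(st[i],np.round(ce[i],1))
im=cv2.imread("pics/w11.png");g=im.max(2);m=(g<50).astype(np.uint8);k,l,st,ce=cv2.connectedComponentsWithStats(m)
for i in range(1,k):
    q=(at_z(c,ce[i],.0914)-hub)[:2];r=np.hypot(*q)
    if st[i,4]>60 and abs(r-.07)<.005: print("ball",st[i,4],round(r,4),np.round(np.degrees(np.arctan2(q[1],q[0]))-15.17,1))
E
python3 ptr.py pics/w11.png
```

```text
t 33.57 pos [ 0.4562 -0.1855  0.283 ] yaw -45.74 F [ 0.3  0.1 -0.1] M [-0.013  0.031 -0.021] w 0.0 g 0.0 tz [ 0.006 -0.003 -1.   ] q6 0.362
theta 211.33853154970234 r 0.05068376963020565
26 r 0.0693 mach deg -45.5
22 r 0.0703 mach deg 45.7
22 r 0.0714 mach deg 134.3
w11 bowl expected at [323.8487 -35.0434]
[ 574    0   66   77 3862] [610.6  33. ]
[ 54 121  12  12 100] [ 59.8 126.8]
s11 bowl expected at [309.4081 188.8185]
[    0   116   226   152 17406] [102.1 175.1]
[  0 120  38  18 343] [ 14.2 126. ]
[231 120  29  17 156] [243.  126.4]
[236 132  11  22  71] [239.8 142.3]
[285 166   8  14  79] [288.  171.6]
[241 177  16   9 111] [248.2 181.6]
[302 185  15  11 124] [308.5 189.9]
[121 226  29  18 267] [132.2 235.2]
[572 245  55  12 307] [599.5 250.6]
[285 270  28  22 462] [298.2 280.9]
[ 180  279   73   69 3702] [216.1 311.6]
[ 17 294  38   9 250] [ 35.6 298.2]
pics/w11.png (np.float64(nan), np.float64(0.0), array([104.02796517, -79.90921429]))ptr.py:15: RuntimeWarning: invalid value encountered in scalar divide
  return (i+((np.arange(360)-180)*w).sum()/w.sum()),bs.max()/12,u0
```

```bash
python3 ptr.py pics/top1.png pics/t6.png; python3 -c "
from workcell import bot
print(bot.finish_job())"
```

```text
pics/top1.png (np.float64(176.20926561219224), np.float64(154.5), array([302.9635955 , 198.03697919]))
pics/t6.png (np.float64(193.3884805266045), np.float64(167.91666666666666), array([302.9635955 , 198.03697919]))
the job is handed in; nothing more can be done
None
```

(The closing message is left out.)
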